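Stack battery packs on the charger

ROBOT

A 6-joint arm with a two-finger parallel gripper is mounted at the origin on the work surface. World frame = base frame: x ahead of the robot, y to its left, z up, the work surface at z = 0. Lengths are in mm, angles in degrees, forces in N, time in s.
With the tool pointing down it reaches from about 300 to 850 mm from the base axis. Payload 4.2 kg.
Tool frame: the origin (TCP) lies on the centre line of the jaws, within the pads' length; the fingertips stand 14 mm ahead of it and the grasp point (between the pads) lies 5 mm behind it; z points along the fingers, y is the line along which they close (so a half turn about z gives the same grasp; the last joint's range is limited). The gripper opens to 91 mm and grips with 3 to 60 N. Pads are 32 mm wide; open, the fingers measure 118 mm over their backs; the gripper's body (76 mm by 178 mm) begins 60 mm behind the grasp point.
Start: joints at [-1.146, 18.312, 89.639, -0, 72.044, -1.146], TCP at [575.017, 0, 203.176] pointing down, gripper open.
Joint ranges: [-177.97, 177.97], [-48.28, 115.42], [12.27, 149.76], [-77.06, 257.06], [2.81, 150.46], [-146.56, 146.56]. Speed limits (degrees/s): [147.25, 147.25, 180, 180, 180, 180].

INTERFACE

Orientations are given as [roll, pitch, yaw] about the fixed x, y, z axes, in that order (R = Rz(yaw) Ry(pitch) Rx(roll)).
In Python, from workcell import env gives the robot as it stands.
- The arm moves only by the tool arm_command, never from a script. Its argument "motion" is a list of rows, each an object with "offset": the shift along the tool's x, y, z in m, a list of three; "spin": the turn about the tool's z in rad. In form: [{"offset": [tx, ty, tz], "spin": spin}, ...]. A call has 1 to 5 rows; each row shifts and turns the commanded pose from where the row before left it, along the tool's axes as they then stand; what a row does not reach is not made up. A row lasts 1/8 s, in which the tool goes at most 62.5 mm and 10.7 degrees, less where a joint would pass 70% of its speed; a pose out of reach is approached as far as the arm can. A call with a gripper value outside its range is refused whole. "jaw" is the finger opening in m, from 0 to 0.0912, set as the call begins (left out, the last holds). The fingers move at their own pace and stop on an object; "newtons" is the grip in N (left out, the last holds). Time passes only in rows, so rows that do not move let the fingers close. It gives the time, the measured TCP pose, the force, the opening and the grip force at its end, in the units of the state.
- env.state(): the state, without advancing time (a new reading comes with each control period).
- env.grab_frame(name): name is "scene" or "side" or "wrist"; returns (picture, depth): 384x512x3 uint8, blue, green, red; 384x512 float32, mm along the optical axis (not along the pixel's ray), 0 where there is no reading.
- env.camera_model(name): a dict with "fx", "fy", "cx", "cy" (pixels), "eye" and "rotation" of the camera in the world; the wrist camera has in their place "hand_eye" (4x4, takes a point from camera to tool coordinates, whose origin is the TCP and whose axes are the flange's). Camera axes: x right, y down, z forward; pixel columns grow to the right and rows downward; lengths in mm; the calibration is good to about 2 mm. A picture is of the moment at which its call begins: read the wrist's pose just before it. camera_model takes no time and is no camera call.
- env.job_done(): hands the job in; it is judged then, once.
Trained networks look in the newest picture that a camera, given by its name, has taken for a name from the list of things; names that differ only in an ending like _2 or _b are one class to them, and where a whole thing is asked for, a point or a joint stands for the part that bears it (a point fixed in the world has none). Each returns a list of dicts, best first, with "score" (0 to 1); they miss things now and then, are a little off and sometimes report something else, mostly with a low value. They report only what shows in the picture. A call takes as long as a camera call. They do not tell look-alikes from the thing itself.
- env.boxes_of(camera, target): "bbox" ([left, top, right, bottom] in pixels, round what is visible of it).
- env.pinpoint(camera, target): "location" ([column, row] in pixels: a listed point, or the origin of a listed thing).
The state is a dict: "time_s": time; "qpos": joint angles; "qvel": joint speeds; "effort": joint torques, N m; "ee_pos": TCP position; "ee_rot": TCP orientation; "force": force on the tool from outside, world axes, zero at the start; "torque": the same for the moment, N m; "gripper_width": finger opening in mm; "gripper_force": force on a finger pad.
Only numpy, scipy, OpenCV 4.12 (cv2) and the standard library are available. Lean on these libraries where they do the work, as an engineer would, in place of code of your own. Each camera call takes 0.05 s, during which the arm holds its last target. There are 200 camera calls.

TASK

Take the two battery packs off the sloping rack and stack them on the white charger: first the orange-lidded pack onto the charger, feeling along its top for where the yellow locating panel has been clamped so that the pack drops fully home over it, then the green-lidded pack fully home and square on the orange one. Both must end level and let go; lower them gently rather than letting them fall, do not press hard, and leave the coffee cup, tape roll and phone alone.

Things in the scene. Friction and masses are not known exactly. Their poses are not given: they have to be found in the camera images.
- orange_center (a point): closed battery pack, black box with an orange lid, 120 x 56 x 48 mm (its x, y, z) plus a raised panel 104 x 40 mm, 5 mm high, on the lid; underside recess 107 x 43 mm, 6 mm deep; 0.25 to 0.5 kg. Point: centre, half-way up the 48 mm; z is its own up. Starts lying on the sloping rack, tipped with it, low end against the lip. 
- green_center (a point): closed battery pack, black box with a green lid, 120 x 56 x 48 mm (its x, y, z) plus a raised panel 104 x 40 mm, 5 mm high, on the lid; underside recess 107 x 43 mm, 6 mm deep; 0.25 to 0.5 kg. Point: centre, half-way up the 48 mm; z is its own up. Starts on the rack beside the orange one, 110 to 150 mm apart. Home on the orange one (1.5 mm play, either way round), centres are 48 mm apart.
- charger_top (a point): fixed white charger, 160 x 72 mm top (x, y), 70 mm high; point: centre of top face. On it a fixed yellow panel like the packs' (104 x 40 x 5 mm, edges rounded 2 mm), centred in y but clamped anywhere up to 16 mm either way along x: not reported, see or feel it. A pack over it (1.5 mm play) is home, centre 24 mm above the top; else it rides up to 5 mm high. May stand left or right of the rack
- rack: fixed aluminium rack, open at the sides: a plate 160 mm long, 270 mm wide (y), sloping up at 30 degrees away from the robot (towards its x), with a lip 16 mm high along the low edge. Origin on the desk under the plate's middle, where its surface is 62 mm up (22 mm at the low edge, 102 mm at the high edge). Its own axes are level.
- cup_center (a point): bystander: coffee cup with black cap, 76 mm across, 115 mm high, upright; point half-way up
- tape_center (a point): bystander: roll of grey tape lying flat, 92 mm across, 45 mm high; point half-way up
- phone_center (a point): bystander: black phone lying flat, 75 x 150 x 10 mm (x, y, z); point at its centre
Things that resemble listed ones, but are neither listed nor needed, are in the scene too. What is shaped like the part that bears orange_center but blue or pink is not meant. What is shaped like the part that bears green_center but pink is not meant.

How it is judged (in metres and radians):
On the way, in this order (a step that is already met when the one before it is completed fails the run):
1. the orange pack sits home and square on the charger, let go (y of orange_center in the frame of charger_top between -0.006 and 0.006 m and horizontal distance between orange_center and charger_top below 0.024 m and z of orange_center in the frame of charger_top between 0.0215 and 0.0258 m and angle between the x axis of orange_center and the x axis of charger_top, either way round below 0.09 rad and angle between orange_center's own z axis and vertical below 0.03 rad and contact force between the fingers and orange below 0.1 N), for 0.2 s.
2. the green pack sits home and square on the orange pack, let go (horizontal distance between green_center and orange_center below 0.005 m and z of green_center in the frame of orange_center between 0.0455 and 0.0498 m and angle between the x axis of green_center and the x axis of orange_center, either way round below 0.09 rad and angle between each of green_center, orange_center's own z axis and vertical below 0.03 rad and y of orange_center in the frame of charger_top between -0.006 and 0.006 m and horizontal distance between orange_center and charger_top below 0.024 m and z of orange_center in the frame of charger_top between 0.0215 and 0.0258 m and angle between the x axis of orange_center and the x axis of charger_top, either way round below 0.09 rad and contact force between the fingers and green below 0.1 N), for 0.2 s.
At the end, for the whole second after the job is handed in: Orange home on the charger (centre 21.5 to 25.8 mm above its top, within 6 mm of its middle line, 24 mm of its centre), green on orange (within 5 mm sideways, centres 45.5 to 49.8 mm apart in height); long sides within 0.09 rad of parallel, tilts under 0.03 rad; both let go, at rest (all of step 2 and contact force between the fingers and orange below 0.1 N and linear speed of each of orange, green below 0.02 m/s and angular speed of each of orange, green below 0.2 rad/s); the robot touches nothing.
It fails at once if the cup, tape roll or phone is shifted by more than 20 mm (distance of any of cup_center, tape_center, phone_center from where it was at the start of the episode above 0.02 m).
It fails at once if a pack is let go over the column more than 13 mm above its seat ((contact force between the fingers and orange below 0.1 N and horizontal distance between orange_center and charger_top below 0.04 m and z of orange_center in the frame of charger_top above 0.037 m) or (contact force between the fingers and green below 0.1 N and horizontal distance between green_center and orange_center below 0.04 m and z of green_center in the frame of orange_center above 0.061 m)).
It fails at once if a pack is pressed onto what is below it with more than 90 N (contact force between orange and charger above 90 N or contact force between green and orange above 90 N).
It also fails if it takes over 72 s, if anything falls off the work surface, if the arm or the gripper's body presses on something with over 40 N, if the wrist force passes 120 N, or if a joint passes its speed limit or range.

## Working session

There is one attempt and no reset: what is moved stays moved. The work goes in short steps, Python scripts to look and compute and a tool call to move; the robot and the scene stay as the last step left them, time stands still between calls to the robot, and variables do not carry over. Pictures are saved under pics/ and viewed, at most 10 in all, crops included, and the job is handed in when it is done.

Besides the shell and the picture viewer there is one more tool, called after "Request:" by a JSON object that holds its "fn" and its "kwargs", one argument or row to a line. arm_command: Moves the arm, as the interface text tells. Its arguments: {"type":"object","properties":{"motion":{"type":"array"},"jaw":{"type":"number"},"newtons":{"type":"number"}},"required":["motion"]}

```bash
mkdir -p pics; ls
cat > h.py <<'E'
import numpy as np, cv2
from workcell import env
from scipy.spatial.transform import Rotation as R
def cam(n):
    s=env.state(); m=env.camera_model(n); p,d=env.grab_frame(n)
    if 'hand_eye' in m:
        T=np.eye(4); T[:3,:3]=R.from_euler('xyz',s['ee_rot'],degrees=True).as_matrix(); T[:3,3]=s['ee_pos']
        T=T@np.array(m['hand_eye'])
    else:
        T=np.eye(4); T[:3,:3]=np.array(m['rotation']); T[:3,3]=m['eye']
    return p,d,m,T
def cloud(d,m,T):
    v,u=np.mgrid[:d.shape[0],:d.shape[1]]
    P=np.stack([(u-m['cx'])/m['fx']*d,(v-m['cy'])/m['fy']*d,d],-1)
    W=P@T[:3,:3].T+T[:3,3]; W[d<=0]=np.nan
    return W
E
python3 - <<'E'
from h import *
print(env.state())
ims=[]
for n in ['scene','side']:
    p,d,m,T=cam(n); W=cloud(d,m,T); np.savez(n+'.npz',p=p,d=d,W=W,T=T); cv2.imwrite(f'pics/{n}.png',p)
    print(n,m['fx'],T[:3,3].round(),T[:3,2].round(2))
    for t in ['orange_center','green_center','charger_top','rack','cup_center','tape_center','phone_center']:
        for r in env.pinpoint(n,t)[:4]:
            c,w=np.round(r['location']).astype(int); 
            print(t,round(r['score'],2),c,w,W[min(max(w,0),383),min(max(c,0),511)].round())
E
```

```text
pics
{'time_s': 0.0, 'qpos': array([-1.14690363e+00,  1.83495325e+01,  8.97061647e+01, -5.82785752e-04,
        7.20417848e+01, -1.14641592e+00]), 'qvel': array([ 0.03615383, -0.05132541, -0.03593511, -0.01155836, -0.00728155,
       -0.06378124]), 'effort': array([-5.01459035e-04, -4.12465632e+01, -2.31973493e+01,  7.28826877e-02,
        4.58198413e-02, -1.41870069e-04]), 'ee_pos': array([ 5.74486582e+02, -2.22321783e-03,  2.02343053e+02]), 'ee_rot': array([-1.79902526e+02, -1.39638306e-03,  8.99996913e+01]), 'force': array([ 0.18707231, -0.05196314,  0.09699858]), 'torque': array([ 0.01363164,  0.01456983, -0.02804261]), 'gripper_force': 0.0, 'gripper_width': 91.09420798282157}
scene 423.35350313012714 [1365.  292. 1012.] [104.72 104.72 104.72]
orange_center 0.79 286 180 [117082. 116009. 116729.]
orange_center 0.71 305 154 [125449. 124376. 125096.]
orange_center 0.65 237 172 [150648. 149575. 150295.]
orange_center 0.5 304 210 [117540. 116466. 117187.]
green_center 0.96 323 189 [100602.  99528. 100249.]
green_center 0.67 386 224 [75988. 74914. 75635.]
charger_top 0.93 168 182 [1737
[... 163 characters left out ...]
.]
phone_center 0.59 136 242 [176990. 175917. 176637.]
side 358.78450548721764 [425. 979. 608.] [-170.92 -170.92 -170.92]
orange_center 0.97 340 236 [nan nan nan]
orange_center 0.79 300 196 [-207998. -207444. -207816.]
orange_center 0.71 279 210 [-169445. -168891. -169262.]
green_center 0.85 270 234 [-148751. -148197. -148568.]
green_center 0.74 236 304 [-117991. -117437. -117809.]
charger_top 0.77 263 158 [-221046. -220492. -220863.]
charger_top 0.6 267 229 [-147537. -146983. -147355.]
rack 0.87 265 242 [-149670. -149116. -149487.]
cup_center 0.82 177 207 [-140873. -140319. -140691.]
tape_center 0.88 193 185 [-172879. -172325. -172696.]
phone_center 0.66 219 166 [-213761. -213207. -213579.]
```

```bash
python3 - <<'E'
from h import *
for n in ['scene','side']:
    print(np.array(env.camera_model(n)['rotation']))
E
sed -i "s/T\[:3,:3\]=np.array(m\['rotation'\])/T[:3,:3]=R.from_euler('xyz',m['rotation'],degrees=True).as_matrix()/" h.py
python3 - <<'E'
from h import *
pts={'scene':[(286,180),(305,154),(237,172),(304,210),(323,189),(386,224),(168,182),(305,210),(270,263),(201,253),(136,242)],
'side':[(340,236),(300,196),(279,210),(270,234),(236,304),(263,158),(265,242),(177,207),(193,185),(219,166)]}
for n in pts:
    f=np.load(n+'.npz'); m=env.camera_model(n); T=np.eye(4); T[:3,:3]=R.from_euler('xyz',m['rotation'],degrees=True).as_matrix(); T[:3,3]=m['eye']
    W=cloud(f['d'],m,T); np.savez(n+'.npz',p=f['p'],d=f['d'],W=W)
    for c,w in pts[n]: print(n,c,w,W[w,c].round())
    im=f['p']; cv2.imwrite(f'pics/{n}_a.png',cv2.resize(im,(800,600),interpolation=cv2.INTER_CUBIC))
print(env.state()['time_s'])
E
```

```text
[-137.97046655    0.74855784  104.72045779]
[-120.39061185   -0.76497796 -170.91865742]
scene 286 180 [528. 153. 126.]
scene 305 154 [326. 178.  51.]
scene 237 172 [462. -17.  53.]
scene 304 210 [522. 214.   1.]
scene 323 189 [534. 261. 122.]
scene 386 224 [560. 452.  53.]
scene 168 182 [ 575. -203.   74.]
scene 305 210 [523. 217.   2.]
scene 270 263 [804. 171. 112.]
scene 201 253 [752. -41.   4.]
scene 136 242 [ 767. -234.   11.]
side 340 236 [nan nan nan]
side 300 196 [434.   4.  35.]
side 279 210 [484. 180.  89.]
side 270 234 [494. 297.  96.]
side 236 304 [538. 482.  51.]
side 263 158 [ 578. -178.   70.]
side 265 242 [505. 298.  71.]
side 177 207 [761. 197.  78.]
side 193 185 [778.  11.  43.]
side 219 166 [ 747. -203.   11.]
0.8
```

View pics/scene_a.png

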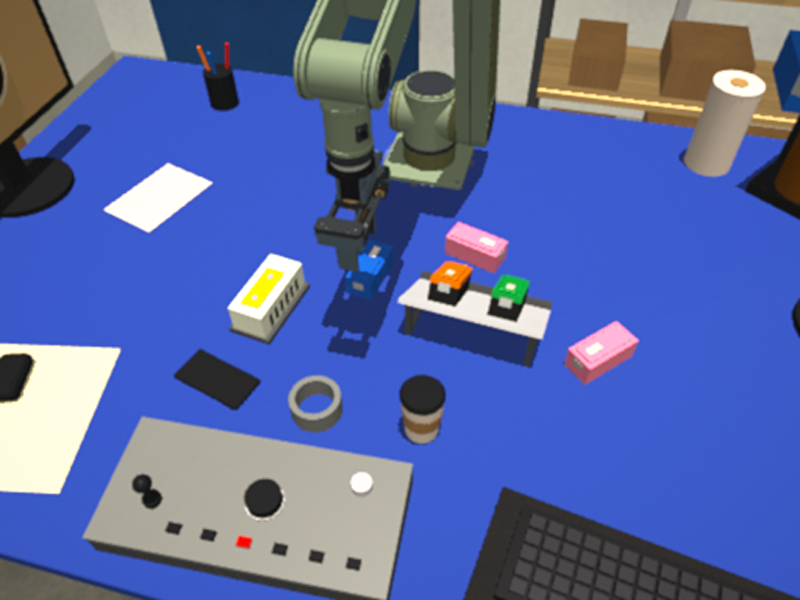

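View pics/side_a.png

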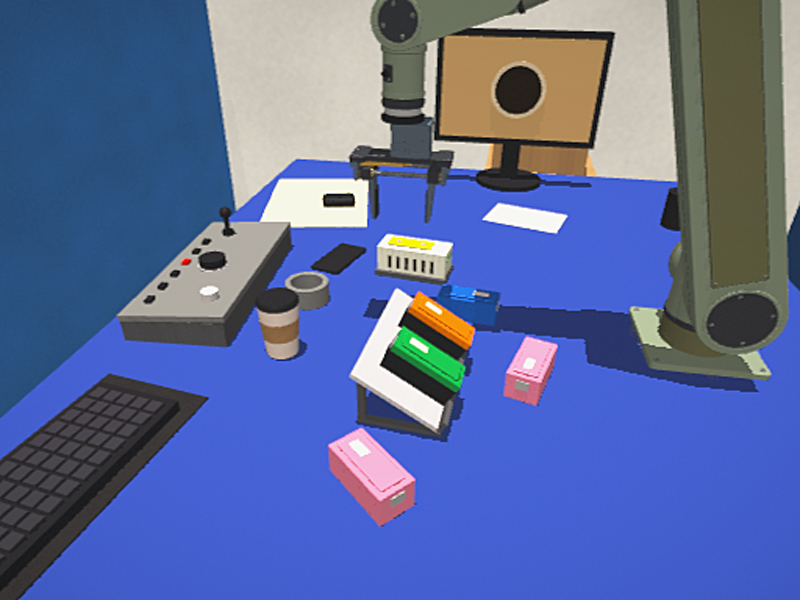

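Scene (512-px grid): the wanted orange-lidded pack is at (286,180) and the green-lidded one at (323,189), both on the rack. Look-alikes are blue (237,172) and pink (305,154) and (386,224). The charger is at (168,182) with the yellow panel on it, and the cup is behind the rack. The side view agrees.

```bash
cat >> h.py <<'E'
HUE={'orange':(5,18),'green':(45,75),'yellow':(25,33)}
def lid(p,W,c,near=None,rad=120):
    h=cv2.cvtColor(p,cv2.COLOR_BGR2HSV); a,b=HUE[c]
    M=(h[...,0]>=a)&(h[...,0]<=b)&(h[...,1]>150)&(h[...,2]>80)&np.isfinite(W[...,0])
    if near is not None: M&=np.linalg.norm(W[...,:2]-near,axis=-1)<rad
    n,l,s,_=cv2.connectedComponentsWithStats(M.astype(np.uint8)); k=1+np.argmax(s[1:,4])
    return W[l==k]
def fit(P):
    c=np.median(P,0)
    for _ in range(3):
        u,s,v=np.linalg.svd(P-c,full_matrices=False); nrm=v[2]*np.sign(v[2][2]); r=(P-c)@nrm
        P=P[abs(r-np.median(r))<4]; c=P.mean(0)
    u,s,v=np.linalg.svd(P-c,full_matrices=False); nrm=v[2]*np.sign(v[2][2])
    e1=np.cross(nrm,[0,0,1.]) if nrm[2]<.97 else np.array([1.,0,0]); e1-=nrm*(e1@nrm); e1/=np.linalg.norm(e1); e2=np.cross(nrm,e1)
    q=np.c_[(P-c)@e1,(P-c)@e2].astype(np.float32); (cx,cy),(w,h),a=cv2.minAreaRect(q)
    a=np.radians(a); x=np.cos(a)*e1+np.sin(a)*e2
    if h>w: x=np.cross(nrm,x); w,h=h,w
    x*=np.sign(x[0]); return c+cx*e1+cy*e2,x,nrm,(w,h),len(P)
E
python3 - <<'E'
from h import *
np.set_printoptions(suppress=True,precision=3)
for n in ['scene','side']:
    f=np.load(n+'.npz'); p,W=f['p'],f['W']
    for c,nr in [('orange',(510,165)),('green',(510,290)),('yellow',(575,-190))]:
        try: 
            o,x,nm,s,k=fit(lid(p,W,c,nr)); print(n,c,o.round(1),'x',x,'n',nm,'size',np.round(s,1),k,'yaw',np.degrees(np.arctan2(x[1],x[0])).round(1),'slope',np.degrees(np.arcsin(x[2])).round(1))
        except Exception as e: print(n,c,e)
    h=cv2.cvtColor(p,cv2.COLOR_BGR2HSV)
    M=(h[...,1]<60)&(h[...,2]>120)&(np.linalg.norm(W[...,:2]-[575,-190],axis=-1)<130)&(abs(W[...,2]-70)<4)
    P=W[M]; (c,s,a)=cv2.minAreaRect(P[:,:2].astype(np.float32)); print('charger',c,s,a,P[:,2].mean())
E
```

```text
scene orange [479.6 152.2 104. ] x [ 0.886 -0.076  0.457] n [-0.447  0.118  0.887] size [115.6  55.7] 177 yaw -4.9 slope 27.2
scene green [486.8 269.1 102.7] x [ 0.884 -0.094  0.459] n [-0.453  0.081  0.888] size [118.4  54.7] 180 yaw -6.1 slope 27.3
scene yellow [ 582.6 -201.3   75.4] x [ 0.988 -0.151  0.012] n [-0.015 -0.015  1.   ] size [102.8  40.4] 260 yaw -8.7 slope 0.7
charger (573.1636962890625, -200.0717315673828) (77.477294921875, 163.94178771972656) 81.79308319091797 70.1981001925276
side orange [473.1 160.5  99.2] x [ 0.871 -0.081  0.485] n [-0.462  0.204  0.863] size [117.2  51.8] 360 yaw -5.3 slope 29.0
side green [482.3 275.   99.6] x [ 0.865 -0.116  0.487] n [-0.47   0.151  0.87 ] size [118.6  53.7] 537 yaw -7.6 slope 29.2
side yellow [ 579.8 -200.3   73.3] x [ 0.979 -0.202 -0.001] n [ 0.    -0.002  1.   ] size [101.3  46.7] 122 yaw -11.6 slope -0.0
charger (569.9342041015625, -197.2659912109375) (80.98805236816406, 160.1580047607422) 81.21392822265625 68.40464562592571
```

Request:
{"fn": "arm_command", "kwargs": {
  "motion": [
    {"offset":[0.051,-0.028,-0.01],"spin":0},
    {"offset":[0.051,-0.028,-0.01],"spin":0},
    {"offset":[0.052,-0.029,-0.01],"spin":0},
    {"offset":[0,0,0],"spin":0.184},
    {"offset":[0,0,0],"spin":0.184}
  ]
}}

```text
time_s: 1.42
ee_pos: [489.6, 154.9, 233.5]
ee_rot: [180.0, -0.0, 68.7]
force: [0.5, 0.1, -0.7]
gripper_width: 91.3
gripper_force: 0.0
```

Request:
{"fn": "arm_command", "kwargs": {
  "motion": [
    {"offset":[0,0,0],"spin":0.184},
    {"offset":[0,0,0],"spin":0.184},
    {"offset":[0,0,0],"spin":0.184},
    {"offset":[0,0,0],"spin":0.184},
    {"offset":[0,0,0],"spin":0.184}
  ]
}}

```text
time_s: 2.05
ee_pos: [490.0, 154.0, 233.2]
ee_rot: [180.0, -0.0, 15.9]
force: [-1.0, -0.1, 0.2]
gripper_width: 91.3
gripper_force: 0.0
```

Request:
{"fn": "arm_command", "kwargs": {
  "motion": [
    {"offset":[0,0,0],"spin":0.184},
    {"offset":[0,0,0],"spin":0.184},
    {"offset":[0,0,0],"spin":0}
  ]
}}

```text
time_s: 2.42
ee_pos: [490.0, 154.0, 233.2]
ee_rot: [-180.0, -0.0, -4.8]
force: [0.2, 0.5, 0.3]
gripper_width: 91.5
gripper_force: 0.0
```

```bash
cat > look.py <<'E'
from h import *
import sys
np.set_printoptions(suppress=True,precision=3)
s=env.state(); print(s['time_s'],s['ee_pos'].round(1),s['ee_rot'].round(2),s['qpos'].round(1))
p,d,m,T=cam('wrist'); W=cloud(d,m,T); np.savez('w.npz',p=p,d=d,W=W)
if len(sys.argv)>2: cv2.imwrite(sys.argv[2],p)
for c in sys.argv[1].split(','):
    o,x,nm,sz,k=fit(lid(p,W,c)); print(c,o.round(1),'x',x,'n',nm,'size',np.round(sz,1),k,'yaw',np.degrees(np.arctan2(x[1],x[0])).round(1),'slope',np.degrees(np.arcsin(x[2])).round(1))
    if sz[0]>110:
        pc=o-nm*24; print('  pack centre (lid fit)',pc.round(1));
E
python3 look.py orange,green pics/w1.png
```

```text
2.425 [490.  154.  233.2] [-180.     -0.01   -4.76] [ 16.2  11.7  94.5   0.   73.8 110.9]
orange [477.6 154.2 103.7] x [ 0.884 -0.073  0.462] n [-0.46   0.037  0.887] size [112.3  55.4] 3432 yaw -4.7 slope 27.5
  pack centre (lid fit) [488.6 153.3  82.4]
green [503.8 269.1 114.8] x [ 0.863 -0.075  0.5  ] n [-0.499  0.038  0.866] size [36.9 19.7] 100 yaw -5.0 slope 30.0
```

View pics/w1.png

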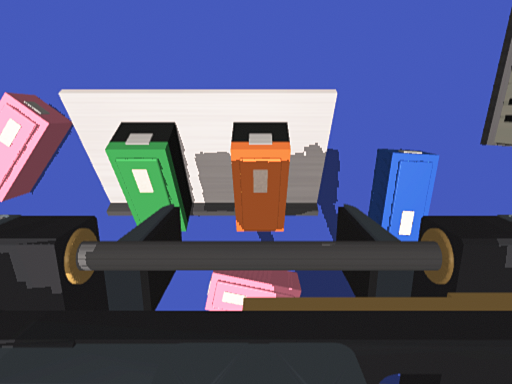

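Wrist view: the orange pack is on the rack at (262,180) with green to its left at (150,180). The blue look-alike is off the rack at right (405,190) and pink is at (250,290). The tool is lined up over orange, so I'll descend and grip.

Request:
{"fn": "arm_command", "kwargs": {
  "motion": [
    {"offset":[-0.002,0,0.05],"spin":0},
    {"offset":[0,0,0.05],"spin":0},
    {"offset":[0,0,0.035],"spin":0},
    {"offset":[0,0,0.022],"spin":0},
    {"offset":[0,0,0],"spin":0}
  ]
}}

```text
time_s: 3.1
ee_pos: [486.8, 153.8, 74.8]
ee_rot: [179.9, 0.2, -4.8]
force: [-0.5, -0.2, 0.5]
gripper_width: 91.1
gripper_force: 0.0
```

Request:
{"fn": "arm_command", "kwargs": {
  "motion": [
    {"offset":[0,0,0],"spin":0},
    {"offset":[0,0,0],"spin":0},
    {"offset":[0,0,0],"spin":0},
    {"offset":[0,0,0],"spin":0},
    {"offset":[0,0,0],"spin":0}
  ],
  "jaw": 0.045,
  "newtons": 20
}}

```text
time_s: 3.72
ee_pos: [488.2, 153.5, 76.7]
ee_rot: [179.9, -0.0, -4.8]
force: [-0.5, -3.9, 5.6]
gripper_width: 56.1
gripper_force: 20.0
```

Request:
{"fn": "arm_command", "kwargs": {
  "motion": [
    {"offset":[0,0,-0.01],"spin":0},
    {"offset":[0,0,-0.025],"spin":0},
    {"offset":[0,0,-0.04],"spin":0},
    {"offset":[0,0,-0.04],"spin":0},
    {"offset":[0,0,-0.015],"spin":0}
  ]
}}

```text
time_s: 4.35
ee_pos: [488.8, 154.9, 208.1]
ee_rot: [-179.9, -0.2, -4.9]
force: [-0.6, -0.1, -5.3]
gripper_width: 56.0
gripper_force: 20.0
```

Request:
{"fn": "arm_command", "kwargs": {
  "motion": [
    {"offset":[0.025,0.018,0],"spin":0},
    {"offset":[0.035,0.022,0],"spin":0},
    {"offset":[0.035,0.022,0],"spin":0},
    {"offset":[0.03,0.02,0],"spin":0},
    {"offset":[0.015,0.011,0],"spin":0}
  ]
}}

```text
time_s: 4.97
ee_pos: [619.9, 48.7, 204.0]
ee_rot: [180.0, 0.2, -5.0]
force: [-1.2, 0.1, -4.3]
gripper_width: 55.7
gripper_force: 20.0
```

```bash
python3 look.py orange
python3 - <<'E'
from h import *
for n in ['scene','side']:
    p,d,m,T=cam(n); o,x,nm,s,k=fit(lid(p,cloud(d,m,T),'orange',(620,50))); print(n,o.round(1),x.round(3),np.round(s,1),np.degrees(np.arcsin(x[2])).round(1))
E
```

```text
4.975 [619.9  48.7 204. ] [180.     0.19  -4.95] [ 3.4 22.6 82.9  0.  74.7 98.4]
orange [638.3  52.  247.9] x [ 0.106  0.993 -0.051] n [-0.467  0.095  0.879] size [48.2 34.9] 3197 yaw 83.9 slope -2.9
scene [612.   44.6 232. ] [0.897 0.012 0.443] [114.9  57.3] 26.3
side [581.9  60.6 213.7] [0.852 0.068 0.519] [66.9 49.1] 31.3
```

Request:
{"fn": "arm_command", "kwargs": {
  "motion": [
    {"offset":[0,0,0.04],"spin":0},
    {"offset":[0,0,0.05],"spin":0},
    {"offset":[0,0,0.035],"spin":0},
    {"offset":[0,0,0.02],"spin":0},
    {"offset":[0,0,0],"spin":0}
  ]
}}

```text
time_s: 5.75
ee_pos: [622.6, 50.9, 60.9]
ee_rot: [-179.9, -0.4, -4.9]
force: [8.3, -0.5, -9.8]
gripper_width: 55.6
gripper_force: 20.0
```

Request:
{"fn": "arm_command", "kwargs": {
  "motion": [
    {"offset":[0,0,0.005],"spin":0},
    {"offset":[0,0,0.005],"spin":0},
    {"offset":[0,0,0.005],"spin":0},
    {"offset":[0,0,0.005],"spin":0},
    {"offset":[0,0,0],"spin":0}
  ],
  "newtons": 8
}}

```text
time_s: 6.38
ee_pos: [617.6, 50.1, 40.2]
ee_rot: [180.0, 0.2, -4.9]
force: [-0.4, -0.2, -5.1]
gripper_width: 55.9
gripper_force: 8.0
```

Request:
{"fn": "arm_command", "kwargs": {
  "motion": [
    {"offset":[0,0,0.004],"spin":0},
    {"offset":[0,0,0.004],"spin":0},
    {"offset":[0,0,0.003],"spin":0},
    {"offset":[0,0,0.002],"spin":0},
    {"offset":[0,0,0],"spin":0}
  ]
}}

```text
time_s: 7.0
ee_pos: [619.4, 49.8, 28.1]
ee_rot: [-180.0, 0.0, -4.9]
force: [-1.2, -0.4, -2.4]
gripper_width: 55.9
gripper_force: 8.0
```

Run:
```python
from h import *
for n in ['scene','side']:
    p,d,m,T=cam(n); o,x,nm,s,k=fit(lid(p,cloud(d,m,T),'orange',(620,50))); print(n,o.round(1),x.round(3),nm.round(3),np.round(s,1))
```

```text
scene [646.4  45.3  56.2] [ 0.935 -0.121 -0.332] [ 0.304 -0.203  0.931] [86.5 60.7]
side [665.4  71.3  49.1] [ 0.959 -0.05  -0.278] [0.278 0.346 0.896] [44.8 12. ]
```

Run:
```python
from h import *
a=cam('scene')[0][120:250,150:330]; b=cam('side')[0][110:240,200:380]
cv2.imwrite('pics/c1.png',cv2.resize(np.vstack([a,b]),None,fx=2.2,fy=2.2,interpolation=cv2.INTER_CUBIC))
```

```text
(no output)
```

View pics/c1.png

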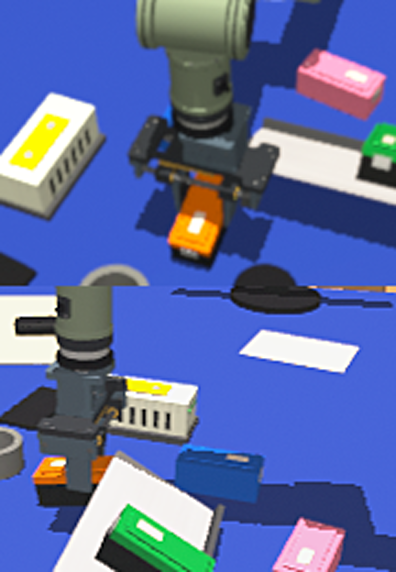

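The pack now lies nearly level on the open desk (scene crop about (200,225), side crop about (75,480)). I'll lower it slightly more and open.

Request:
{"fn": "arm_command", "kwargs": {
  "motion": [
    {"offset":[0,0,0.002],"spin":0},
    {"offset":[0,0,0.002],"spin":0},
    {"offset":[0,0,0],"spin":0}
  ]
}}

```text
time_s: 7.58
ee_pos: [619.6, 49.5, 23.9]
ee_rot: [180.0, -0.0, -4.9]
force: [-1.5, -0.7, -3.4]
gripper_width: 55.7
gripper_force: 8.0
```

Request:
{"fn": "arm_command", "kwargs": {
  "motion": [
    {"offset":[0,0,0],"spin":0},
    {"offset":[0,0,0],"spin":0},
    {"offset":[0,0,0],"spin":0}
  ],
  "jaw": 0.091
}}

```text
time_s: 7.95
ee_pos: [620.3, 49.5, 24.5]
ee_rot: [-180.0, -0.1, -4.9]
force: [0.4, 0.5, 0.6]
gripper_width: 82.6
gripper_force: 0.0
```

Request:
{"fn": "arm_command", "kwargs": {
  "motion": [
    {"offset":[0,0,-0.04],"spin":0},
    {"offset":[-0.03,0,-0.05],"spin":0},
    {"offset":[-0.035,0,-0.05],"spin":0},
    {"offset":[-0.035,0,-0.03],"spin":0},
    {"offset":[0,0,0],"spin":0}
  ]
}}

```text
time_s: 8.57
ee_pos: [519.9, 58.4, 197.4]
ee_rot: [-179.9, -0.4, -4.9]
force: [0.9, 0.6, -0.6]
gripper_width: 91.2
gripper_force: 0.0
```

```bash
python3 look.py orange
python3 - <<'E'
from h import *
f=np.load('w.npz'); P=lid(f['p'],f['W'],'orange'); z=P[:,2]; print('lid z pct',np.percentile(z,[5,25,50,75,95]).round(1))
Q=P[z<np.median(z)+0]; c,s,a=cv2.minAreaRect(P[:,:2].astype(np.float32)); print(c,s,a)
for n in ['scene','side']:
    p,d,m,T=cam(n); o,x,nm,s,k=fit(lid(p,cloud(d,m,T),'orange',(620,50))); print(n,o.round(1),x.round(3),nm.round(3),np.round(s,1))
E
```

```text
8.575 [519.9  58.4 197.4] [-179.94   -0.36   -4.85] [  5.1  13.7  97.1  -0.   68.9 100. ]
orange [623.2  47.7  52.3] x [ 0.995 -0.102 -0.011] n [ 0.009 -0.02   1.   ] size [117.6  44.9] 686 yaw -5.8 slope -0.6
  pack centre (lid fit) [623.   48.2  28.3]
lid z pct [47.7 49.8 52.4 53.2 54.2]
(623.302490234375, 47.77619934082031) (45.20206069946289, 118.25843811035156) 84.2607192993164
scene [627.4  48.9  45.8] [ 0.992 -0.105  0.065] [-0.073 -0.069  0.995] [118.3  56. ]
side [640.5  72.7  44.5] [ 0.997 -0.065 -0.042] [0.053 0.18  0.982] [86.3 14.7]
```

Request:
{"fn": "arm_command", "kwargs": {
  "motion": [
    {"offset":[-0.004,0.055,0],"spin":0},
    {"offset":[-0.004,0.055,0],"spin":0},
    {"offset":[-0.004,0.055,0],"spin":0},
    {"offset":[-0.004,0.055,0],"spin":0},
    {"offset":[-0.003,0.035,0],"spin":0.065}
  ]
}}

```text
time_s: 9.35
ee_pos: [479.1, -197.0, 192.3]
ee_rot: [-180.0, 0.1, -8.8]
force: [0.2, -0.3, -0.3]
gripper_width: 91.1
gripper_force: 0.0
```

Request:
{"fn": "arm_command", "kwargs": {
  "motion": [
    {"offset":[0,0,0],"spin":0},
    {"offset":[0,0,0],"spin":0}
  ]
}}

```text
time_s: 9.6
ee_pos: [479.5, -194.0, 192.9]
ee_rot: [-179.9, 0.1, -8.6]
force: [1.2, -0.4, -0.8]
gripper_width: 91.1
gripper_force: 0.0
```

```bash
python3 look.py yellow pics/w2.png
python3 - <<'E'
from h import *
f=np.load('w.npz'); W=f['W']; p=f['p']; P=lid(p,W,'yellow'); print(cv2.minAreaRect(P[:,:2].astype(np.float32)),np.median(P[:,2]))
M=(abs(W[...,2]-72)<9)&(np.linalg.norm(W[...,:2]-[575,-199],axis=-1)<120)
n,l,s,_=cv2.connectedComponentsWithStats(M.astype(np.uint8)); k=1+np.argmax(s[1:,4]); Q=W[l==k]
print('charger',cv2.minAreaRect(Q[:,:2].astype(np.float32)),len(Q))
h=cv2.cvtColor(p,cv2.COLOR_BGR2HSV); q=W[(l==k)&(h[...,1]<60)]; print('white z',np.median(q[:,2]))
E
```

```text
9.6 [ 479.5 -194.   192.9] [-179.93    0.12   -8.6 ] [-23.3  13.6  97.9   0.   68.6  75.3]
yellow [ 603.6 -202.5   75.3] x [ 0.99  -0.141 -0.007] n [ 0.006 -0.009  1.   ] size [61.5 37.4] 172 yaw -8.1 slope -0.4
((603.621337890625, -202.50238037109375), (37.34013748168945, 61.446876525878906), 81.90128326416016) 75.10653363240459
charger ((569.6071166992188, -197.6908416748047), (72.12432861328125, 153.75852966308594), 81.67384338378906) 13175
white z 70.27715093284439
```

View pics/w2.png

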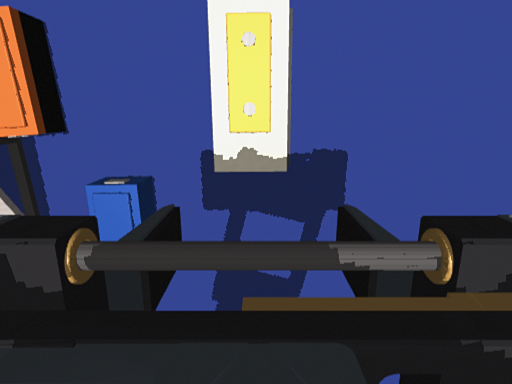

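The panel and charger show clearly (yellow from rows 12 to 132, columns 227–270); the white dots split the mask, so I'll merge them.

Run:
```python
from h import *
f=np.load('w.npz'); W=f['W']; p=f['p']; h=cv2.cvtColor(p,cv2.COLOR_BGR2HSV)
M=(h[...,0]>22)&(h[...,0]<36)&(h[...,1]>90)&(np.linalg.norm(W[...,:2]-[575,-199],axis=-1)<110)&(abs(W[...,2]-75)<4)
P=W[M]; (c,s,a)=cv2.minAreaRect(P[:,:2].astype(np.float32)); print(c,s,a,len(P))
x=np.array([np.cos(np.radians(a-90)),np.sin(np.radians(a-90))])
print('offset from charger centre along x',(np.array(c)-[572.7,-198.1])@x, 'y',(np.array(c)-[572.7,-198.1])@[-x[1],x[0]])
```

```text
(583.4940185546875, -199.57498168945312) (39.30548858642578, 102.15370178222656) 81.9493179321289 4683
offset from charger centre along x 10.894208614820696 y 0.05124646256651199
```

Request:
{"fn": "arm_command", "kwargs": {
  "motion": [
    {"offset":[0.021,-0.052,0],"spin":0},
    {"offset":[0.021,-0.053,0],"spin":0},
    {"offset":[0.021,-0.053,0],"spin":0},
    {"offset":[0.021,-0.053,0],"spin":0},
    {"offset":[0.0217,-0.0513,0],"spin":-0.065}
  ]
}}

```text
time_s: 10.28
ee_pos: [623.6, 52.7, 194.0]
ee_rot: [-180.0, 0.0, -4.6]
force: [0.3, -0.4, -0.2]
gripper_width: 91.1
gripper_force: 0.0
```

Request:
{"fn": "arm_command", "kwargs": {
  "motion": [
    {"offset":[0,0,0.04],"spin":0},
    {"offset":[0,0,0.04],"spin":0},
    {"offset":[0,0,0.03],"spin":0},
    {"offset":[0,0,0],"spin":0}
  ]
}}

```text
time_s: 10.78
ee_pos: [620.9, 50.6, 81.5]
ee_rot: [180.0, 0.4, -4.8]
force: [0.3, 0.4, 0.8]
gripper_width: 91.0
gripper_force: 0.0
```

Request:
{"fn": "arm_command", "kwargs": {
  "motion": [
    {"offset":[0,0,0.03],"spin":0},
    {"offset":[0,0,0.02],"spin":0},
    {"offset":[0,0,0.008],"spin":0},
    {"offset":[0,0,0],"spin":0},
    {"offset":[0,0,0],"spin":0}
  ]
}}

```text
time_s: 11.4
ee_pos: [624.1, 49.4, 27.6]
ee_rot: [-180.0, -0.1, -4.9]
force: [0.7, -1.0, -0.4]
gripper_width: 90.9
gripper_force: 0.0
```

Request:
{"fn": "arm_command", "kwargs": {
  "motion": [
    {"offset":[0,0,0],"spin":0},
    {"offset":[0,0,0],"spin":0},
    {"offset":[0,0,0],"spin":0},
    {"offset":[0,0,0],"spin":0},
    {"offset":[0,0,0],"spin":0}
  ],
  "jaw": 0.045,
  "newtons": 25
}}

```text
time_s: 12.02
ee_pos: [623.1, 49.2, 26.2]
ee_rot: [-180.0, -0.0, -4.9]
force: [-0.2, -0.9, 0.8]
gripper_width: 55.9
gripper_force: 25.0
```

Request:
{"fn": "arm_command", "kwargs": {
  "motion": [
    {"offset":[0,0,-0.01],"spin":0},
    {"offset":[0,0,-0.03],"spin":0},
    {"offset":[0,0,-0.05],"spin":0},
    {"offset":[0,0,-0.04],"spin":0},
    {"offset":[0,0,-0.01],"spin":0}
  ]
}}

```text
time_s: 12.65
ee_pos: [624.4, 49.3, 168.9]
ee_rot: [-180.0, -0.3, -4.9]
force: [-0.2, 0.5, -5.0]
gripper_width: 55.7
gripper_force: 25.0
```

Request:
{"fn": "arm_command", "kwargs": {
  "motion": [
    {"offset":[-0.003,0.04,0],"spin":0},
    {"offset":[-0.004,0.055,0],"spin":0},
    {"offset":[-0.004,0.055,0],"spin":0},
    {"offset":[-0.004,0.055,0],"spin":0},
    {"offset":[-0.0036,0.0465,0],"spin":0.058}
  ]
}}

```text
time_s: 13.28
ee_pos: [581.3, -201.4, 163.9]
ee_rot: [-180.0, 0.2, -8.3]
force: [0.3, 0.0, -5.1]
gripper_width: 55.3
gripper_force: 25.0
```

Request:
{"fn": "arm_command", "kwargs": {
  "motion": [
    {"offset":[0,0,0],"spin":0},
    {"offset":[0,0,0.02],"spin":0},
    {"offset":[0,0,0.02],"spin":0},
    {"offset":[0,0,0.01],"spin":0},
    {"offset":[0,0,0],"spin":0}
  ]
}}

```text
time_s: 13.9
ee_pos: [593.2, -201.7, 122.5]
ee_rot: [179.8, -1.5, -8.2]
force: [11.2, -3.1, 14.3]
gripper_width: 55.5
gripper_force: 25.0
```

Run:
```python
from h import *
s=env.state(); print(s['time_s'],s['ee_pos'],s['ee_rot'],s['force'])
p,d,m,T=cam('scene'); o,x,nm,q,k=fit(lid(p,cloud(d,m,T),'orange',(583,-200))); print(o,x,nm,q,np.degrees(np.arctan2(x[1],x[0])))
```

```text
13.9 [ 593.23064873 -201.67970539  122.50961712] [179.80115802  -1.46778345  -8.17045763] [11.2037434  -3.06130896 14.29577   ]
[ 607.10011943 -205.50385772  152.47677111] [ 0.92451437 -0.09519434  0.36906805] [-0.36479438  0.05959084  0.9291792 ] (102.64097595214844, 58.308753967285156) -5.878848442723553
```

Request:
{"fn": "arm_command", "kwargs": {
  "motion": [
    {"offset":[0,0,-0.02],"spin":0},
    {"offset":[0,0,-0.02],"spin":0},
    {"offset":[0,0,-0.01],"spin":0},
    {"offset":[0,0,0],"spin":0}
  ]
}}

```text
time_s: 14.45
ee_pos: [583.1, -199.3, 165.8]
ee_rot: [-180.0, 0.0, -8.2]
force: [-0.1, -0.3, -4.7]
gripper_width: 55.8
gripper_force: 25.0
```

Run:
```python
from h import *
s=env.state(); print(s['time_s'],s['ee_pos'],s['ee_rot'],s['force'],s['torque'])
p,d,m,T=cam('scene'); o,x,nm,q,k=fit(lid(p,cloud(d,m,T),'orange',(583,-200))); print(o,x,nm,q,np.degrees(np.arctan2(x[1],x[0])))
a=p[90:250,110:290]; b=cam('side')[0][90:250,180:360]
cv2.imwrite('pics/c2.png',cv2.resize(np.hstack([a,b]),None,fx=2.2,fy=2.2,interpolation=cv2.INTER_CUBIC))
```

```text
14.45 [ 583.11740516 -199.29648137  165.83143855] [-1.79988446e+02  1.44274687e-02 -8.16737379e+00] [-0.07469512 -0.28796896 -4.68005804] [ 0.10038998  0.20015185 -0.01314721]
[ 600.46173636 -204.55478798  196.382947  ] [ 0.93866081 -0.02701042  0.34378239] [-0.34223713  0.0493329   0.93831765] (103.70013427734375, 58.109840393066406) -1.6482587470100463
```

View pics/c2.png

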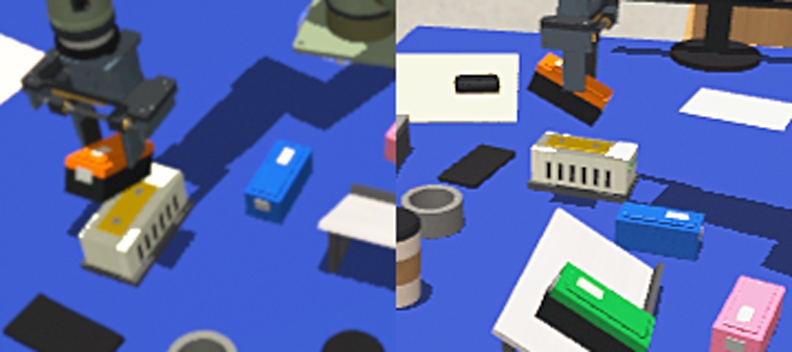

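The pack swung nose-down in the grip, so the pads act almost like a pivot. I'll land its low end on the charger just outside the panel's near end, then roll it level with a light grip.

Request:
{"fn": "arm_command", "kwargs": {
  "motion": [
    {"offset":[-0.006,0,0.01],"spin":0},
    {"offset":[-0.006,0,0.015],"spin":0},
    {"offset":[0,0,0.012],"spin":0},
    {"offset":[0,0,0.006],"spin":0},
    {"offset":[0,0,0],"spin":0}
  ],
  "newtons": 12
}}

```text
time_s: 15.18
ee_pos: [571.4, -198.1, 122.8]
ee_rot: [-180.0, 0.0, -8.2]
force: [-0.7, -0.4, -4.8]
gripper_width: 56.0
gripper_force: 12.0
```

Request:
{"fn": "arm_command", "kwargs": {
  "motion": [
    {"offset":[0,0,0.003],"spin":0},
    {"offset":[0,0,0.003],"spin":0},
    {"offset":[0,0,0],"spin":0}
  ],
  "newtons": 8
}}

```text
time_s: 15.55
ee_pos: [574.7, -198.9, 119.4]
ee_rot: [179.9, -0.5, -8.2]
force: [4.3, -1.2, 2.5]
gripper_width: 56.2
gripper_force: 8.0
```

Request:
{"fn": "arm_command", "kwargs": {
  "motion": [
    {"offset":[0.003,0,0.003],"spin":0},
    {"offset":[0.003,0,0.003],"spin":0},
    {"offset":[0.002,0,0.003],"spin":0},
    {"offset":[0,0,0],"spin":0}
  ]
}}

```text
time_s: 16.05
ee_pos: [580.1, -199.6, 108.6]
ee_rot: [180.0, -0.1, -8.2]
force: [3.0, -0.4, 0.2]
gripper_width: 55.7
gripper_force: 8.0
```

Request:
{"fn": "arm_command", "kwargs": {
  "motion": [
    {"offset":[0.002,0,0.003],"spin":0},
    {"offset":[0.001,0,0.003],"spin":0},
    {"offset":[0.001,0,0.002],"spin":0},
    {"offset":[0,0,0],"spin":0}
  ]
}}

```text
time_s: 16.55
ee_pos: [581.6, -199.5, 100.7]
ee_rot: [-180.0, 0.2, -8.2]
force: [-2.2, 0.6, 5.9]
gripper_width: 56.1
gripper_force: 8.0
```

```bash
cat > chk.py <<'E'
from h import *
import sys
c=sys.argv[1]; s=env.state(); print(s['time_s'],s['ee_pos'].round(1),s['force'].round(1))
for n in ['scene','side']:
    p,d,m,T=cam(n); o,x,nm,q,k=fit(lid(p,cloud(d,m,T),c)); print(n,o.round(1),x.round(3),nm.round(3),np.round(q,1),np.degrees(np.arctan2(x[1],x[0])).round(1))
E
python3 chk.py orange
```

```text
16.55 [ 581.6 -199.5  100.7] [-2.2  0.6  5.9]
scene [ 610.1 -206.3  122.2] [ 0.974 -0.158 -0.16 ] [ 0.124 -0.216  0.968] [91.2 60.3] -9.2
side [ 555.3 -186.2  122.4] [ 0.161  0.978 -0.136] [-0.083  0.15   0.985] [46.9 43.3] 80.7
```

Request:
{"fn": "arm_command", "kwargs": {
  "motion": [
    {"offset":[0,0,0.002],"spin":0},
    {"offset":[0,0,0],"spin":0},
    {"offset":[0,0,0],"spin":0}
  ]
}}

```text
time_s: 17.02
ee_pos: [582.1, -199.6, 99.6]
ee_rot: [-180.0, 0.1, -8.2]
force: [-1.7, 0.9, 10.0]
gripper_width: 55.8
gripper_force: 8.0
```

Request:
{"fn": "arm_command", "kwargs": {
  "motion": [
    {"offset":[0.0015,0,0],"spin":0},
    {"offset":[0,0,0],"spin":0},
    {"offset":[0,0,0],"spin":0}
  ]
}}

```text
time_s: 17.4
ee_pos: [582.3, -199.6, 99.5]
ee_rot: [-180.0, 0.3, -8.2]
force: [-5.6, 1.6, 10.7]
gripper_width: 56.3
gripper_force: 8.0
```

Request:
{"fn": "arm_command", "kwargs": {
  "motion": [
    {"offset":[0.0015,0,0],"spin":0},
    {"offset":[0,0,0],"spin":0},
    {"offset":[0,0,0],"spin":0}
  ]
}}

```text
time_s: 17.77
ee_pos: [582.7, -199.7, 99.0]
ee_rot: [-180.0, 0.4, -8.2]
force: [-5.8, 1.4, 10.4]
gripper_width: 55.9
gripper_force: 8.0
```

Request:
{"fn": "arm_command", "kwargs": {
  "motion": [
    {"offset":[-0.002,0,0],"spin":0},
    {"offset":[0,0,0],"spin":0}
  ]
}}

```text
time_s: 18.02
ee_pos: [582.8, -199.7, 99.0]
ee_rot: [-180.0, 0.1, -8.2]
force: [-1.4, 0.2, 7.3]
gripper_width: 56.0
gripper_force: 8.0
```

Request:
{"fn": "arm_command", "kwargs": {
  "motion": [
    {"offset":[0,0,0],"spin":0},
    {"offset":[0,0,0],"spin":0},
    {"offset":[0,0,0],"spin":0},
    {"offset":[0,0,0],"spin":0}
  ],
  "jaw": 0.091
}}

```text
time_s: 18.52
ee_pos: [583.9, -199.9, 97.9]
ee_rot: [-180.0, 0.0, -8.2]
force: [0.8, -0.0, -0.0]
gripper_width: 90.5
gripper_force: 0.0
```

Request:
{"fn": "arm_command", "kwargs": {
  "motion": [
    {"offset":[0,0,-0.04],"spin":0},
    {"offset":[0,0,-0.05],"spin":0},
    {"offset":[-0.05,0,-0.05],"spin":0},
    {"offset":[-0.055,0,-0.025],"spin":0},
    {"offset":[0,0,0],"spin":0}
  ]
}}

```text
time_s: 19.15
ee_pos: [484.1, -185.7, 260.4]
ee_rot: [179.9, -0.3, -8.3]
force: [0.4, 0.2, -1.0]
gripper_width: 90.9
gripper_force: 0.0
```

```bash
python3 look.py orange pics/w3.png; python3 chk.py orange
```

```text
19.15 [ 484.1 -185.7  260.4] [179.93  -0.25  -8.26] [-22.2  11.2  91.2  -0.   77.4  76. ]
orange [ 595.  -200.7  125. ] x [ 0.988 -0.145 -0.045] n [ 0.045 -0.008  0.999] size [106.3  41. ] 558 yaw -8.3 slope -2.6
19.2 [ 485.4 -185.8  258.9] [ 0.5 -0.3 -0.8]
scene [ 602.  -184.7  118.3] [ 0.872 -0.486 -0.066] [-0.171 -0.427  0.888] [126.8  38.9] -29.1
side [ 594.3 -182.   119.9] [ 0.987 -0.159 -0.021] [0.091 0.45  0.889] [120.1  30.5] -9.1
```

View pics/w3.png

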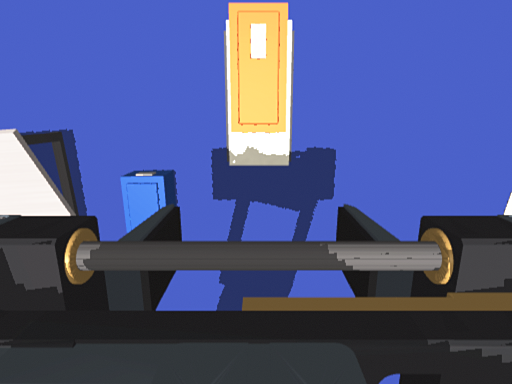

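The pack lies on the charger along its axis, but it is about 10 mm too far +x (lid from row 2 to 131) with its near end riding up. I'll measure the extents properly.

```bash
cat > ext.py <<'E'
from h import *
def ext(W,zmin,zmax,near,a=-8.2,rad=100):
    x=np.array([np.cos(np.radians(a)),np.sin(np.radians(a))]); y=np.array([-x[1],x[0]])
    P=W[(W[...,2]>zmin)&(W[...,2]<zmax)&(np.linalg.norm(W[...,:2]-near,axis=-1)<rad)]
    q=np.c_[(P[:,:2]-near)@x,(P[:,:2]-near)@y]
    px=np.percentile(q[:,0],[.3,99.7]); py=np.percentile(q[:,1],[.5,99.5])
    print('ext x',px.round(1),'y',py.round(1),'centre',px.mean().round(1),py.mean().round(1),'rect',cv2.minAreaRect(P[:,:2].astype(np.float32)))
    c=q[abs(q[:,1]-py.mean())<17]; z=P[abs(q[:,1]-py.mean())<17,2]
    m=abs(c[:,0]-px.mean())<48; k=np.polyfit(c[m,0],z[m],1); print('slope deg',np.degrees(np.arctan(k[0])).round(2),'panel z',np.polyval(k,px.mean()).round(1))
E
python3 - <<'E'
from ext import *
f=np.load('w.npz'); ext(f['W'],107,135,np.array([583.5,-199.6]))
E
```

```text
ext x [-50.   70.7] y [-27.1  28.3] centre 10.3 0.6 rect ((593.5257568359375, -200.4693603515625), (56.1707763671875, 122.35076141357422), 81.90924835205078)
slope deg -2.38 panel z 125.9
```

Request:
{"fn": "arm_command", "kwargs": {
  "motion": [
    {"offset":[0.05,0,0],"spin":0},
    {"offset":[0.05,0,0],"spin":0},
    {"offset":[0.009,-0.0006,0.03],"spin":0},
    {"offset":[0,0,0.05],"spin":0},
    {"offset":[0,0,0],"spin":0}
  ]
}}

```text
time_s: 19.92
ee_pos: [591.8, -199.6, 171.4]
ee_rot: [-179.9, 0.7, -8.2]
force: [1.1, -0.3, 0.6]
gripper_width: 91.2
gripper_force: 0.0
```

Request:
{"fn": "arm_command", "kwargs": {
  "motion": [
    {"offset":[0,0,0.03],"spin":0},
    {"offset":[0,0,0],"spin":0},
    {"offset":[0,0,0],"spin":0}
  ]
}}

```text
time_s: 20.3
ee_pos: [595.2, -201.2, 149.2]
ee_rot: [180.0, -0.2, -8.2]
force: [-0.1, -0.7, 0.5]
gripper_width: 91.0
gripper_force: 0.0
```

Request:
{"fn": "arm_command", "kwargs": {
  "motion": [
    {"offset":[-0.001,0,0.025],"spin":0},
    {"offset":[0,0,0.02],"spin":0},
    {"offset":[0,0,0.006],"spin":0},
    {"offset":[0,0,0],"spin":0},
    {"offset":[0,0,0],"spin":0}
  ]
}}

```text
time_s: 20.92
ee_pos: [593.9, -200.9, 97.8]
ee_rot: [180.0, -0.1, -8.2]
force: [-0.5, 1.0, 0.3]
gripper_width: 91.2
gripper_force: 0.0
```

Request:
{"fn": "arm_command", "kwargs": {
  "motion": [
    {"offset":[0,0,0],"spin":0},
    {"offset":[0,0,0],"spin":0},
    {"offset":[0,0,0],"spin":0},
    {"offset":[0,0,0],"spin":0},
    {"offset":[0,0,0],"spin":0}
  ],
  "jaw": 0.045,
  "newtons": 8
}}

```text
time_s: 21.55
ee_pos: [593.0, -200.8, 96.5]
ee_rot: [180.0, -0.0, -8.2]
force: [-0.4, -0.0, 1.7]
gripper_width: 56.1
gripper_force: 8.0
```

Request:
{"fn": "arm_command", "kwargs": {
  "motion": [
    {"offset":[-0.003,0,0],"spin":0},
    {"offset":[-0.003,0,0],"spin":0},
    {"offset":[-0.002,0,0],"spin":0},
    {"offset":[0,0,0],"spin":0}
  ]
}}

```text
time_s: 22.05
ee_pos: [583.8, -199.1, 95.7]
ee_rot: [-180.0, 0.2, -8.2]
force: [-1.1, 0.3, -2.9]
gripper_width: 55.8
gripper_force: 8.0
```

Request:
{"fn": "arm_command", "kwargs": {
  "motion": [
    {"offset":[-0.001,0,0.001],"spin":0},
    {"offset":[0,0,0.001],"spin":0},
    {"offset":[0,0,0],"spin":0}
  ]
}}

```text
time_s: 22.42
ee_pos: [583.6, -199.2, 94.0]
ee_rot: [-180.0, 0.1, -8.2]
force: [-1.5, 0.6, -1.9]
gripper_width: 55.8
gripper_force: 8.0
```

Request:
{"fn": "arm_command", "kwargs": {
  "motion": [
    {"offset":[-0.0015,0,0],"spin":0},
    {"offset":[0,0,0],"spin":0},
    {"offset":[0,0,0],"spin":0}
  ]
}}

```text
time_s: 22.8
ee_pos: [582.6, -199.2, 94.2]
ee_rot: [-180.0, 0.0, -8.2]
force: [0.3, -0.3, -3.8]
gripper_width: 55.5
gripper_force: 8.0
```

Request:
{"fn": "arm_command", "kwargs": {
  "motion": [
    {"offset":[0,0,0.001],"spin":0},
    {"offset":[0,0,0.001],"spin":0},
    {"offset":[0,0,0.001],"spin":0},
    {"offset":[0,0,0],"spin":0}
  ]
}}

```text
time_s: 23.3
ee_pos: [582.8, -199.2, 93.9]
ee_rot: [180.0, -0.1, -8.2]
force: [-4.3, 1.3, 9.2]
gripper_width: 56.2
gripper_force: 8.0
```

Request:
{"fn": "arm_command", "kwargs": {
  "motion": [
    {"offset":[0,0,0.001],"spin":0},
    {"offset":[0,0,0.001],"spin":0},
    {"offset":[0,0,0],"spin":0}
  ]
}}

```text
time_s: 23.68
ee_pos: [583.6, -199.3, 92.5]
ee_rot: [180.0, -0.2, -8.2]
force: [-3.1, 2.2, 11.1]
gripper_width: 55.9
gripper_force: 8.0
```

Firm contact now. I'll release and check.

Request:
{"fn": "arm_command", "kwargs": {
  "motion": [
    {"offset":[0,0,-0.001],"spin":0},
    {"offset":[0,0,0],"spin":0},
    {"offset":[0,0,0],"spin":0},
    {"offset":[0,0,0],"spin":0},
    {"offset":[0,0,0],"spin":0}
  ],
  "jaw": 0.091
}}

```text
time_s: 24.3
ee_pos: [582.6, -199.1, 90.2]
ee_rot: [-180.0, 0.0, -8.2]
force: [-0.3, -0.3, -0.9]
gripper_width: 90.6
gripper_force: 0.0
```

Request:
{"fn": "arm_command", "kwargs": {
  "motion": [
    {"offset":[0,0,-0.04],"spin":0},
    {"offset":[0,0,-0.06],"spin":0},
    {"offset":[-0.055,0,-0.025],"spin":0},
    {"offset":[-0.055,0,-0.025],"spin":0},
    {"offset":[0,0,0],"spin":0}
  ]
}}

```text
time_s: 24.92
ee_pos: [471.8, -183.3, 243.1]
ee_rot: [179.9, -0.2, -8.3]
force: [0.3, -0.0, -0.3]
gripper_width: 90.9
gripper_force: 0.0
```

```bash
python3 look.py orange
python3 - <<'E'
from ext import *
f=np.load('w.npz'); ext(f['W'],107,135,np.array([583.5,-199.6]))
W=f['W'];M=(abs(W[...,2]-70)<6)&(np.linalg.norm(W[...,:2]-[505,-189],axis=-1)<30); print('charger z',np.median(W[M][:,2]),M.sum())
E
```

```text
24.925 [ 471.8 -183.3  243.1] [179.93  -0.23  -8.26] [-22.5  10.5  94.5  -0.   74.7  75.7]
orange [ 584.7 -198.7  122.3] x [ 0.989 -0.145 -0.015] n [ 0.015 -0.001  1.   ] size [106.1  40.8] 614 yaw -8.3 slope -0.9
ext x [-59.8  54.8] y [-26.7  28.8] centre -2.5 1.0 rect ((580.8070678710938, -198.11416625976562), (56.10734176635742, 116.560302734375), 81.84101104736328)
slope deg 0.14 panel z 123.3
charger z 70.22822076920318 1228
```

Orange is home: panel top at 123.3 mm, slope 0.1°. Next, green.

Request:
{"fn": "arm_command", "kwargs": {
  "motion": [
    {"offset":[-0.005,-0.04,0],"spin":0},
    {"offset":[-0.005,-0.057,0],"spin":0},
    {"offset":[-0.005,-0.058,0],"spin":0},
    {"offset":[-0.005,-0.058,0],"spin":0},
    {"offset":[-0.005,-0.058,0],"spin":0}
  ]
}}

```text
time_s: 25.6
ee_pos: [488.5, 90.6, 239.3]
ee_rot: [180.0, 0.0, -8.2]
force: [0.6, 0.2, -0.1]
gripper_width: 91.2
gripper_force: 0.0
```

Request:
{"fn": "arm_command", "kwargs": {
  "motion": [
    {"offset":[-0.005,-0.058,0],"spin":0},
    {"offset":[-0.005,-0.058,0.003],"spin":0},
    {"offset":[-0.005,-0.058,0.003],"spin":0},
    {"offset":[0,-0.008,0.003],"spin":-0.056},
    {"offset":[0,0,0],"spin":0}
  ]
}}

```text
time_s: 26.22
ee_pos: [499.0, 272.0, 229.5]
ee_rot: [179.9, 0.1, -4.9]
force: [0.4, -0.8, -0.4]
gripper_width: 90.7
gripper_force: 0.0
```

```bash
python3 look.py green
```

```text
26.225 [499.  272.  229.5] [179.92   0.12  -4.91] [ 27.4  16.9  87.8  -0.   75.4 122.4]
green [502.7 269.1 114.3] x [ 0.857 -0.111  0.504] n [-0.502  0.04   0.864] size [35.7 19.1] 76 yaw -7.4 slope 30.2
```

Run:
```python
import h; from h import *
f=np.load('w.npz'); hs=cv2.cvtColor(f['p'],cv2.COLOR_BGR2HSV); print(hs[150:200:15,200:300:20])
W=f['W']; M=(hs[...,0]>40)&(hs[...,0]<90)&(hs[...,1]>100)&(np.linalg.norm(W[...,:2]-[490,270],axis=-1)<100)
P=W[M]; print(len(P)); o,x,n,s,k=fit(P); print(o,x,n,s)
```

```text
[[[  8  12 243]
  [  9  24 220]
  [ 65 147 182]
  [ 65 148 181]
  [ 65 147 182]]

 [[  8  20 139]
  [ 11  20 140]
  [ 66 146  94]
  [ 66 146  94]
  [ 66 146  94]]

 [[  6  20 128]
  [  6  19 136]
  [ 66 149  94]
  [ 12  44 155]
  [ 65 148  95]]

 [[ 14  13 252]
  [  8  20 139]
  [ 66 148  95]
  [ 66 145  95]
  [ 66 146  91]]]
4432
[487.20226867 270.15060559 103.77629275] [ 0.88376077 -0.06843945  0.46290707] [-0.46164266  0.03421758  0.88640578] (111.227783203125, 55.70061492919922)
```

Request:
{"fn": "arm_command", "kwargs": {
  "motion": [
    {"offset":[0.001,0.002,0.05],"spin":0},
    {"offset":[0,0,0.05],"spin":0},
    {"offset":[0,0,0.035],"spin":0},
    {"offset":[0,0,0.013],"spin":0},
    {"offset":[0,0,0],"spin":0}
  ]
}}

```text
time_s: 26.9
ee_pos: [499.9, 268.1, 83.3]
ee_rot: [180.0, 0.0, -5.1]
force: [0.7, -0.2, 0.2]
gripper_width: 90.9
gripper_force: 0.0
```

Request:
{"fn": "arm_command", "kwargs": {
  "motion": [
    {"offset":[0,0,0.004],"spin":0},
    {"offset":[0,0,0],"spin":0},
    {"offset":[0,0,0],"spin":0}
  ]
}}

```text
time_s: 27.28
ee_pos: [500.0, 268.8, 80.2]
ee_rot: [-180.0, -0.1, -5.0]
force: [-0.5, 0.3, -0.2]
gripper_width: 90.8
gripper_force: 0.0
```

Request:
{"fn": "arm_command", "kwargs": {
  "motion": [
    {"offset":[0,0,0],"spin":0},
    {"offset":[0,0,0],"spin":0},
    {"offset":[0,0,0],"spin":0},
    {"offset":[0,0,0],"spin":0},
    {"offset":[0,0,0],"spin":0}
  ],
  "jaw": 0.045,
  "newtons": 20
}}

```text
time_s: 27.9
ee_pos: [499.5, 268.6, 79.3]
ee_rot: [-180.0, 0.0, -5.0]
force: [-0.5, -0.2, 0.2]
gripper_width: 56.0
gripper_force: 20.0
```

Request:
{"fn": "arm_command", "kwargs": {
  "motion": [
    {"offset":[0,0,-0.01],"spin":0},
    {"offset":[0,0,-0.025],"spin":0},
    {"offset":[0,0,-0.04],"spin":0},
    {"offset":[0,0,-0.04],"spin":0},
    {"offset":[0,0,-0.015],"spin":0}
  ]
}}

```text
time_s: 28.52
ee_pos: [500.4, 268.9, 211.7]
ee_rot: [-179.9, -0.2, -5.0]
force: [-0.7, -0.1, -4.8]
gripper_width: 55.8
gripper_force: 20.0
```

Request:
{"fn": "arm_command", "kwargs": {
  "motion": [
    {"offset":[0.02,0.03,0],"spin":0},
    {"offset":[0.03,0.045,0],"spin":0},
    {"offset":[0.03,0.045,0],"spin":0},
    {"offset":[0.03,0.045,0],"spin":0},
    {"offset":[0.0286,0.0427,0.02],"spin":0}
  ]
}}

```text
time_s: 29.15
ee_pos: [620.7, 47.9, 189.2]
ee_rot: [-180.0, -0.1, -5.0]
force: [0.1, 0.3, -4.0]
gripper_width: 55.9
gripper_force: 20.0
```

Request:
{"fn": "arm_command", "kwargs": {
  "motion": [
    {"offset":[0,0,0.04],"spin":0},
    {"offset":[0,0,0.04],"spin":0},
    {"offset":[0,0,0.03],"spin":0},
    {"offset":[0,0,0.015],"spin":0},
    {"offset":[0,0,0],"spin":0}
  ]
}}

```text
time_s: 29.78
ee_pos: [622.8, 49.2, 62.6]
ee_rot: [-180.0, -0.3, -5.0]
force: [8.6, -0.7, -13.8]
gripper_width: 56.1
gripper_force: 20.0
```

Request:
{"fn": "arm_command", "kwargs": {
  "motion": [
    {"offset":[0,0,0.006],"spin":0},
    {"offset":[0,0,0.006],"spin":0},
    {"offset":[0,0,0.006],"spin":0},
    {"offset":[0,0,0.005],"spin":0},
    {"offset":[0,0,0],"spin":0}
  ],
  "newtons": 8
}}

```text
time_s: 30.4
ee_pos: [617.1, 49.6, 41.1]
ee_rot: [180.0, 0.3, -5.0]
force: [-1.2, -0.4, -3.3]
gripper_width: 55.9
gripper_force: 8.0
```

Request:
{"fn": "arm_command", "kwargs": {
  "motion": [
    {"offset":[0,0,0.004],"spin":0},
    {"offset":[0,0,0.004],"spin":0},
    {"offset":[0,0,0.003],"spin":0},
    {"offset":[0,0,0.002],"spin":0},
    {"offset":[0,0,0],"spin":0}
  ]
}}

```text
time_s: 31.02
ee_pos: [619.5, 49.6, 28.0]
ee_rot: [180.0, -0.0, -5.0]
force: [-1.0, 0.2, -2.6]
gripper_width: 55.9
gripper_force: 8.0
```

Request:
{"fn": "arm_command", "kwargs": {
  "motion": [
    {"offset":[0,0,0],"spin":0},
    {"offset":[0,0,0],"spin":0},
    {"offset":[0,0,0],"spin":0},
    {"offset":[0,0,0],"spin":0}
  ],
  "jaw": 0.091
}}

```text
time_s: 31.52
ee_pos: [619.9, 49.6, 28.5]
ee_rot: [-180.0, -0.0, -5.0]
force: [0.1, 0.2, 0.7]
gripper_width: 90.5
gripper_force: 0.0
```

Request:
{"fn": "arm_command", "kwargs": {
  "motion": [
    {"offset":[0,0,-0.04],"spin":0},
    {"offset":[0,0,-0.055],"spin":0},
    {"offset":[-0.055,0,-0.025],"spin":0},
    {"offset":[-0.05,0,-0.025],"spin":0},
    {"offset":[0,0,0],"spin":0}
  ]
}}

```text
time_s: 32.15
ee_pos: [513.3, 59.0, 175.8]
ee_rot: [-180.0, -0.2, -5.0]
force: [0.4, -0.4, -0.7]
gripper_width: 91.2
gripper_force: 0.0
```

```bash
sed -i 's/>150)&(h\[...,2\]>80/>100)\&(h[...,2]>60/' h.py; python3 look.py green
python3 - <<'E'
from ext import *
f=np.load('w.npz'); ext(f['W'],35,60,np.array([622,49.5]),-5,80)
E
```

```text
32.15 [513.3  59.  175.8] [-179.96   -0.2    -4.96] [  5.3  14.1  99.8   0.   65.9 100.2]
green [613.6  50.6  52.6] x [ 0.996 -0.088 -0.02 ] n [ 0.017 -0.037  0.999] size [118.3  55.5] 5271 yaw -5.1 slope -1.2
  pack centre (lid fit) [613.2  51.5  28.6]
ext x [-68.8  50.5] y [-27.2  28.2] centre -9.2 0.5 rect ((613.03466796875, 50.83106231689453), (56.130615234375, 119.72923278808594), 85.0573959350586)
slope deg 0.11 panel z 53.3
```

Request:
{"fn": "arm_command", "kwargs": {
  "motion": [
    {"offset":[0.05,0,0],"spin":0},
    {"offset":[0.049,0,0.02],"spin":0},
    {"offset":[0,0,0.05],"spin":0},
    {"offset":[0,0,0.03],"spin":0},
    {"offset":[0,0,0],"spin":0}
  ]
}}

```text
time_s: 32.83
ee_pos: [612.4, 49.7, 69.5]
ee_rot: [179.9, 0.4, -5.0]
force: [-0.3, 0.1, 0.5]
gripper_width: 91.2
gripper_force: 0.0
```

Request:
{"fn": "arm_command", "kwargs": {
  "motion": [
    {"offset":[0,0,0.02],"spin":0},
    {"offset":[0,0,0],"spin":0},
    {"offset":[0,0,0],"spin":0}
  ]
}}

```text
time_s: 33.2
ee_pos: [614.8, 50.1, 54.7]
ee_rot: [-180.0, -0.1, -5.0]
force: [-0.0, -0.2, 0.4]
gripper_width: 91.0
gripper_force: 0.0
```

Request:
{"fn": "arm_command", "kwargs": {
  "motion": [
    {"offset":[-0.002,0,0.015],"spin":0},
    {"offset":[0,0,0.007],"spin":0},
    {"offset":[0,0,0],"spin":0},
    {"offset":[0,0,0],"spin":0}
  ]
}}

```text
time_s: 33.7
ee_pos: [611.8, 50.3, 31.5]
ee_rot: [-180.0, -0.0, -5.0]
force: [-0.2, 0.1, -0.4]
gripper_width: 91.0
gripper_force: 0.0
```

Request:
{"fn": "arm_command", "kwargs": {
  "motion": [
    {"offset":[0,0,0],"spin":0},
    {"offset":[0,0,0],"spin":0},
    {"offset":[0,0,0],"spin":0},
    {"offset":[0,0,0],"spin":0},
    {"offset":[0,0,0],"spin":0}
  ],
  "jaw": 0.045,
  "newtons": 30
}}

```text
time_s: 34.33
ee_pos: [611.6, 50.2, 31.5]
ee_rot: [180.0, -0.0, -5.0]
force: [-0.3, -0.4, 0.7]
gripper_width: 56.0
gripper_force: 30.0
```

Request:
{"fn": "arm_command", "kwargs": {
  "motion": [
    {"offset":[0,0,-0.005],"spin":0},
    {"offset":[0,0,-0.015],"spin":0},
    {"offset":[0,0,-0.03],"spin":0},
    {"offset":[0,0,-0.03],"spin":0},
    {"offset":[0,0,-0.02],"spin":0}
  ]
}}

```text
time_s: 34.95
ee_pos: [611.7, 50.1, 132.7]
ee_rot: [180.0, -0.1, -5.0]
force: [1.2, 0.5, -4.6]
gripper_width: 55.1
gripper_force: 29.9
```

Request:
{"fn": "arm_command", "kwargs": {
  "motion": [
    {"offset":[0,0,-0.03],"spin":0},
    {"offset":[0,0,-0.03],"spin":0},
    {"offset":[0,0,-0.01],"spin":0},
    {"offset":[0,0,0],"spin":0}
  ]
}}

```text
time_s: 35.45
ee_pos: [611.5, 50.3, 201.7]
ee_rot: [-180.0, -0.0, -5.0]
force: [0.1, 0.1, -4.5]
gripper_width: 55.2
gripper_force: 29.9
```

```bash
python3 chk.py green
```

```text
35.45 [611.5  50.3 201.7] [ 0.1  0.1 -4.5]
scene [621.8  45.3 222.9] [0.796 0.13  0.592] [-0.604  0.108  0.789] [108.7  58.3] 9.3
side [592.3  59.9 192.8] [0.754 0.066 0.653] [-0.645  0.265  0.717] [63.9 50.7] 5.0
```

Run:
```python
from h import *
a=cam('scene')[0][80:230,150:300]; b=cam('side')[0][70:220,180:330]
cv2.imwrite('pics/c3.png',cv2.resize(np.hstack([a,b]),None,fx=2.6,fy=2.6,interpolation=cv2.INTER_CUBIC))
```

```text
(no output)
```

View pics/c3.png

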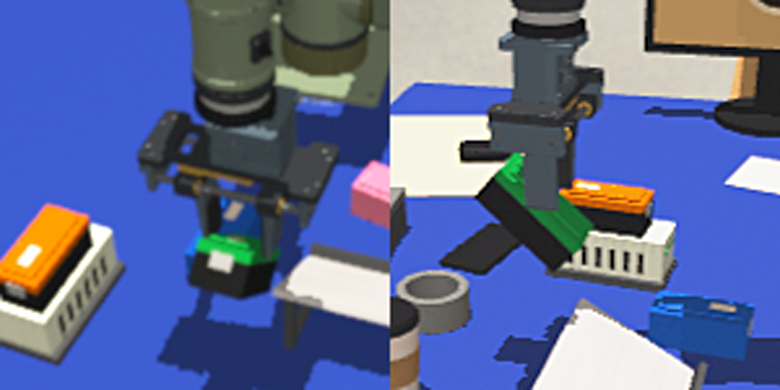

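The green pack swung about 40° nose-down (low end at (590,240) in the side crop) despite the high grip, so its centre of mass must sit well towards its robot-side end. I'll set it down, regrip nearer that end and try again.

Request:
{"fn": "arm_command", "kwargs": {
  "motion": [
    {"offset":[0,0,0.045],"spin":0},
    {"offset":[0,0,0.055],"spin":0},
    {"offset":[0,0,0.025],"spin":0},
    {"offset":[0,0,0.01],"spin":0},
    {"offset":[0,0,0.006],"spin":0}
  ],
  "newtons": 10
}}

```text
time_s: 36.28
ee_pos: [612.3, 50.4, 60.7]
ee_rot: [-180.0, -0.1, -5.0]
force: [-0.0, 0.6, -0.3]
gripper_width: 44.8
gripper_force: 0.0
```

Request:
{"fn": "arm_command", "kwargs": {
  "motion": [
    {"offset":[0.003,0,0.006],"spin":0},
    {"offset":[0.003,0,0.006],"spin":0},
    {"offset":[0.002,0,0.006],"spin":0},
    {"offset":[0.002,0,0.006],"spin":0},
    {"offset":[0,0,0.004],"spin":0}
  ],
  "newtons": 8
}}

```text
time_s: 36.9
ee_pos: [620.6, 49.5, 41.9]
ee_rot: [180.0, 0.0, -5.0]
force: [-23.0, 1.3, 71.2]
gripper_width: 44.9
gripper_force: 35.1
```

Request:
{"fn": "arm_command", "kwargs": {
  "motion": [
    {"offset":[0,0,-0.02],"spin":0},
    {"offset":[0,0,-0.05],"spin":0},
    {"offset":[-0.05,0,-0.035],"spin":0},
    {"offset":[-0.055,0,-0.02],"spin":0},
    {"offset":[0,0,0],"spin":0}
  ],
  "jaw": 0.091
}}

```text
time_s: 37.52
ee_pos: [514.5, 58.8, 159.3]
ee_rot: [-180.0, -0.1, -5.0]
force: [0.8, 0.6, 0.3]
gripper_width: 90.3
gripper_force: 0.0
```

```bash
python3 look.py green pics/w4.png
python3 - <<'E'
from ext import *
f=np.load('w.npz'); ext(f['W'],35,60,np.array([615,49.5]),-5,90)
E
```

```text
37.525 [514.5  58.8 159.3] [-179.97   -0.1    -4.96] [  5.2  15.  101.    0.   63.8 100.2]
green [616.2  43.2  52.4] x [ 0.994 -0.102 -0.026] n [ 0.024 -0.014  1.   ] size [112.1  55.2] 5972 yaw -5.9 slope -1.5
  pack centre (lid fit) [615.6  43.5  28.4]
ext x [-62.2  57.3] y [-33.8  21.6] centre -2.4 -6.1 rect ((611.4130249023438, 43.64023208618164), (55.68997573852539, 121.81056213378906), 84.00806427001953)
slope deg 0.13 panel z 53.3
```

View pics/w4.png

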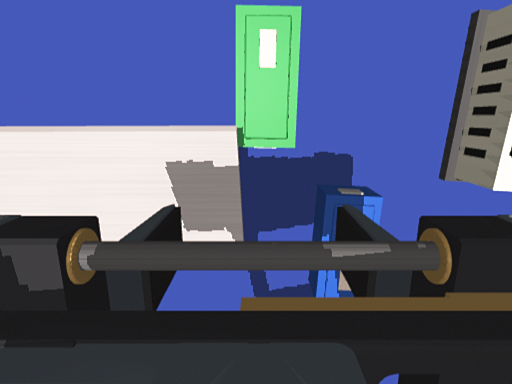

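The pack slipped out of that shallow grip but lies upright and level on the desk at (267,75). I'll regrip deeper, harder and nearer its low-end side.

Request:
{"fn": "arm_command", "kwargs": {
  "motion": [
    {"offset":[0.046,0.0035,0],"spin":0},
    {"offset":[0.046,0.0035,0.01],"spin":0.018},
    {"offset":[0,0,0.05],"spin":0},
    {"offset":[0,0,0.02],"spin":0},
    {"offset":[0,0,0],"spin":0}
  ]
}}

```text
time_s: 38.2
ee_pos: [607.6, 43.3, 74.4]
ee_rot: [180.0, 0.3, -6.0]
force: [-0.0, -0.4, -0.1]
gripper_width: 90.9
gripper_force: 0.0
```

Request:
{"fn": "arm_command", "kwargs": {
  "motion": [
    {"offset":[0,0,0.02],"spin":0},
    {"offset":[0,0,0],"spin":0},
    {"offset":[0,0,0],"spin":0}
  ]
}}

```text
time_s: 38.58
ee_pos: [609.2, 43.6, 58.5]
ee_rot: [-180.0, -0.1, -6.0]
force: [-0.5, 0.0, -0.6]
gripper_width: 91.0
gripper_force: 0.0
```

Request:
{"fn": "arm_command", "kwargs": {
  "motion": [
    {"offset":[-0.0025,0,0.02],"spin":0},
    {"offset":[0,0,0.012],"spin":0},
    {"offset":[0,0,0],"spin":0},
    {"offset":[0,0,0],"spin":0}
  ]
}}

```text
time_s: 39.08
ee_pos: [606.2, 43.8, 26.1]
ee_rot: [-180.0, -0.1, -6.0]
force: [-0.7, 0.8, 0.5]
gripper_width: 90.9
gripper_force: 0.0
```

Request:
{"fn": "arm_command", "kwargs": {
  "motion": [
    {"offset":[0,0,0],"spin":0},
    {"offset":[0,0,0],"spin":0},
    {"offset":[0,0,0],"spin":0},
    {"offset":[0,0,0],"spin":0},
    {"offset":[0,0,0],"spin":0}
  ],
  "jaw": 0.045,
  "newtons": 40
}}

```text
time_s: 39.7
ee_pos: [605.5, 43.8, 25.5]
ee_rot: [-180.0, -0.0, -6.0]
force: [0.4, 0.1, 0.5]
gripper_width: 55.8
gripper_force: 40.2
```

Request:
{"fn": "arm_command", "kwargs": {
  "motion": [
    {"offset":[0,0,-0.005],"spin":0},
    {"offset":[0,0,-0.01],"spin":0},
    {"offset":[0,0,-0.02],"spin":0},
    {"offset":[0,0,-0.02],"spin":0},
    {"offset":[0,0,-0.01],"spin":0}
  ]
}}

```text
time_s: 40.33
ee_pos: [604.3, 43.7, 89.6]
ee_rot: [180.0, 0.1, -6.0]
force: [-0.8, 1.4, -15.0]
gripper_width: 55.7
gripper_force: 40.0
```

```bash
python3 chk.py green; python3 look.py green
```

```text
40.325 [604.3  43.7  89.6] [ -0.8   1.4 -15. ]
scene [613.7  40.5 117.5] [ 0.925 -0.043  0.377] [-0.378 -0.022  0.925] [113.5  56.4] -2.6
side [575.8  49.1  99.7] [ 0.156 -0.951  0.266] [-0.408  0.183  0.895] [51.8 40.7] -80.7
40.425 [605.3  43.7  90.4] [179.98   0.    -6.02] [ 3.1 26.2 94.5 -0.  59.3 99.1]
green [636.   41.6 127.4] x [ 0.937 -0.091  0.338] n [-0.334  0.056  0.941] size [63.7 56.1] 9465 yaw -5.6 slope 19.7
```

The lift force of −15 N and the earlier view explain the tilt: the pack's near end catches under the overhanging rack edge. I'll lower it, drag it clear in −y, and lift there.

Request:
{"fn": "arm_command", "kwargs": {
  "motion": [
    {"offset":[0,0,0.02],"spin":0},
    {"offset":[0,0,0.02],"spin":0},
    {"offset":[0,0,0.015],"spin":0},
    {"offset":[0,0,0.006],"spin":0},
    {"offset":[0,0,0.002],"spin":0}
  ],
  "newtons": 10
}}

```text
time_s: 41.1
ee_pos: [610.1, 43.8, 29.9]
ee_rot: [-179.9, -0.6, -6.0]
force: [4.3, -1.2, 1.1]
gripper_width: 55.8
gripper_force: 10.0
```

Request:
{"fn": "arm_command", "kwargs": {
  "motion": [
    {"offset":[0.01,0.01,0],"spin":0},
    {"offset":[0.01,0.015,0],"spin":0},
    {"offset":[0.01,0.015,0],"spin":0},
    {"offset":[0,0.01,0],"spin":0},
    {"offset":[0,0,0],"spin":0}
  ]
}}

```text
time_s: 41.72
ee_pos: [629.4, -10.3, 26.9]
ee_rot: [180.0, 0.1, -6.1]
force: [-0.1, 0.0, -5.1]
gripper_width: 55.8
gripper_force: 10.0
```

Request:
{"fn": "arm_command", "kwargs": {
  "motion": [
    {"offset":[0,0,0.002],"spin":0},
    {"offset":[0,0,0],"spin":0}
  ]
}}

```text
time_s: 41.98
ee_pos: [629.8, -9.6, 26.5]
ee_rot: [179.9, -0.0, -6.0]
force: [-3.6, -4.1, 4.3]
gripper_width: 55.9
gripper_force: 10.0
```

Request:
{"fn": "arm_command", "kwargs": {
  "motion": [
    {"offset":[0,0,0],"spin":0},
    {"offset":[0,0,0],"spin":0},
    {"offset":[0,0,0],"spin":0}
  ],
  "jaw": 0.091
}}

```text
time_s: 42.35
ee_pos: [630.4, -8.6, 25.4]
ee_rot: [-180.0, -0.0, -6.0]
force: [-0.2, -0.4, -0.3]
gripper_width: 83.3
gripper_force: 0.0
```

Request:
{"fn": "arm_command", "kwargs": {
  "motion": [
    {"offset":[0,0,-0.05],"spin":0},
    {"offset":[-0.02,0,-0.055],"spin":0},
    {"offset":[-0.05,0,-0.025],"spin":0},
    {"offset":[-0.03,0,0],"spin":0},
    {"offset":[0,0,0],"spin":0}
  ]
}}

```text
time_s: 42.98
ee_pos: [529.1, 1.8, 156.1]
ee_rot: [-180.0, -0.0, -6.0]
force: [1.0, 0.4, -0.1]
gripper_width: 91.3
gripper_force: 0.0
```

```bash
python3 look.py green
python3 - <<'E'
from ext import *
f=np.load('w.npz'); ext(f['W'],35,60,np.array([635,-11]),-6,90)
E
```

```text
42.975 [529.1   1.8 156.1] [-179.99   -0.03   -6.  ] [-1.1 16.2 99.9  0.  63.9 94.9]
green [637.1 -10.   52.8] x [ 0.995 -0.103  0.011] n [-0.014 -0.031  0.999] size [104.7  55.3] 5305 yaw -5.9 slope 0.6
ext x [-50.4  54.3] y [-26.2  29.2] centre 1.9 1.5 rect ((636.9532470703125, -9.706195831298828), (56.181983947753906, 106.97337341308594), 83.9477310180664)
slope deg 0.81 panel z 53.1
```

Run:
```python
from ext import *
f=np.load('w.npz'); W=f['W']; M=(W[...,2]>35)&(W[...,2]<60)&(np.linalg.norm(W[...,:2]-[635,-11],axis=-1)<90)
r,c=np.where(M); print(r.min(),r.max(),c.min(),c.max())
print(W[0,(c.min()+c.max())//2], W[r.max()-1,(c.min()+c.max())//2])
```

```text
0 129 227 293
[688.32523138 -15.41233967  52.49521565] [585.01220193  -4.70359856  48.260405  ]
```

Request:
{"fn": "arm_command", "kwargs": {
  "motion": [
    {"offset":[0.057,0,0],"spin":0},
    {"offset":[0.0575,0.0004,0.02],"spin":0},
    {"offset":[0,0,0.05],"spin":0},
    {"offset":[0,0,0.03],"spin":0},
    {"offset":[0,0,0],"spin":0}
  ]
}}

```text
time_s: 43.65
ee_pos: [643.5, -11.0, 51.7]
ee_rot: [180.0, 0.4, -6.0]
force: [-0.6, 0.5, 0.0]
gripper_width: 91.2
gripper_force: 0.0
```

Request:
{"fn": "arm_command", "kwargs": {
  "motion": [
    {"offset":[0,0,0.01],"spin":0},
    {"offset":[0,0,0.01],"spin":0},
    {"offset":[0,0,0],"spin":0}
  ]
}}

```text
time_s: 44.02
ee_pos: [644.2, -11.0, 35.2]
ee_rot: [180.0, 0.0, -6.0]
force: [0.0, 0.2, 0.8]
gripper_width: 90.8
gripper_force: 0.0
```

Request:
{"fn": "arm_command", "kwargs": {
  "motion": [
    {"offset":[0,0,0.009],"spin":0},
    {"offset":[0,0,0],"spin":0},
    {"offset":[0,0,0],"spin":0}
  ]
}}

```text
time_s: 44.4
ee_pos: [644.6, -11.0, 26.5]
ee_rot: [-180.0, -0.0, -6.0]
force: [0.2, -0.3, -0.4]
gripper_width: 91.2
gripper_force: 0.0
```

Request:
{"fn": "arm_command", "kwargs": {
  "motion": [
    {"offset":[0,0,0],"spin":0},
    {"offset":[0,0,0],"spin":0},
    {"offset":[0,0,0],"spin":0},
    {"offset":[0,0,0],"spin":0},
    {"offset":[0,0,0],"spin":0}
  ],
  "jaw": 0.045,
  "newtons": 30
}}

```text
time_s: 45.02
ee_pos: [644.5, -11.1, 26.4]
ee_rot: [180.0, -0.0, -6.0]
force: [-0.2, -0.3, 0.1]
gripper_width: 55.5
gripper_force: 30.0
```

Request:
{"fn": "arm_command", "kwargs": {
  "motion": [
    {"offset":[0,0,-0.01],"spin":0},
    {"offset":[0,0,-0.03],"spin":0},
    {"offset":[0,0,-0.04],"spin":0},
    {"offset":[0,0,-0.05],"spin":0},
    {"offset":[0,0,-0.03],"spin":0}
  ]
}}

```text
time_s: 45.65
ee_pos: [644.9, -10.9, 189.1]
ee_rot: [-180.0, -0.2, -6.0]
force: [0.4, 0.4, -5.3]
gripper_width: 55.6
gripper_force: 30.0
```

```bash
python3 chk.py green
```

```text
45.65 [644.9 -10.9 189.1] [ 0.4  0.4 -5.3]
scene [659.6 -13.8 214.9] [ 0.993 -0.091 -0.073] [ 0.059 -0.153  0.987] [96.9 59. ] -5.3
side [6.094e+02 4.000e-01 2.148e+02] [ 0.075 -0.988  0.134] [-0.108  0.126  0.986] [53.2 52.9] -85.7
```

Level this time. I'll carry it over to orange.

Request:
{"fn": "arm_command", "kwargs": {
  "motion": [
    {"offset":[-0.006,0.028,0],"spin":0},
    {"offset":[-0.01,0.048,0],"spin":0},
    {"offset":[-0.01,0.048,0],"spin":0},
    {"offset":[-0.009,0.042,0],"spin":0.0384},
    {"offset":[-0.0048,0.0278,0],"spin":0}
  ]
}}

```text
time_s: 46.38
ee_pos: [581.3, -200.6, 183.9]
ee_rot: [-180.0, 0.3, -8.3]
force: [-0.1, 0.2, -3.9]
gripper_width: 56.2
gripper_force: 30.0
```

Request:
{"fn": "arm_command", "kwargs": {
  "motion": [
    {"offset":[0,0,0],"spin":0},
    {"offset":[0,0,0.01],"spin":0},
    {"offset":[0,0,0.01],"spin":0},
    {"offset":[0,0,0],"spin":0}
  ]
}}

```text
time_s: 46.88
ee_pos: [582.7, -197.9, 164.5]
ee_rot: [-179.9, 0.2, -8.2]
force: [0.1, -0.6, -3.0]
gripper_width: 55.8
gripper_force: 30.0
```

```bash
python3 chk.py green; python3 chk.py orange
```

```text
46.875 [ 582.7 -197.9  164.5] [ 0.1 -0.6 -3. ]
scene [ 603.2 -201.8  189.6] [ 0.993 -0.087 -0.085] [ 0.073 -0.136  0.988] [84.2 59.2] -5.0
side [ 549.6 -184.4  187.9] [ 0.991 -0.118  0.064] [-0.044  0.165  0.985] [54.2 46. ] -6.8
46.975 [ 583.6 -198.6  166. ] [ 0.5 -1.5 -5.1]
scene [-977.8  658.3 -186.1] [ 0.024 -0.999  0.036] [-0.143  0.033  0.989] [700.4 364.5] -88.6
side [ 350.1 -910.1  297.4] [ 1.     0.007 -0.002] [ 0.007 -1.     0.015] [485.  302.2] 0.4
```

Request:
{"fn": "arm_command", "kwargs": {
  "motion": [
    {"offset":[0,0.0005,0.007],"spin":0},
    {"offset":[0,0,0.005],"spin":0},
    {"offset":[0,0,0.002],"spin":0},
    {"offset":[0,0,0],"spin":0},
    {"offset":[0,0,0],"spin":0}
  ]
}}

```text
time_s: 47.7
ee_pos: [583.5, -199.8, 152.5]
ee_rot: [180.0, -0.0, -8.2]
force: [-0.3, -0.1, -5.5]
gripper_width: 55.5
gripper_force: 30.0
```

Request:
{"fn": "arm_command", "kwargs": {
  "motion": [
    {"offset":[0,0,0.0015],"spin":0},
    {"offset":[0,0,0.0015],"spin":0},
    {"offset":[0,0,0.0015],"spin":0},
    {"offset":[0,0,0],"spin":0}
  ]
}}

```text
time_s: 48.2
ee_pos: [583.3, -199.7, 147.7]
ee_rot: [-180.0, 0.0, -8.2]
force: [-0.1, 0.3, -5.5]
gripper_width: 55.5
gripper_force: 30.0
```

Now below the riding height (149.4) with no contact, so it is entering over the panel.

Request:
{"fn": "arm_command", "kwargs": {
  "motion": [
    {"offset":[0,0,0.001],"spin":0},
    {"offset":[0,0,0.001],"spin":0},
    {"offset":[0,0,0.001],"spin":0},
    {"offset":[0,0,0],"spin":0},
    {"offset":[0,0,0],"spin":0}
  ],
  "newtons": 15
}}

```text
time_s: 48.82
ee_pos: [583.4, -199.7, 144.9]
ee_rot: [180.0, -0.0, -8.2]
force: [-0.9, -0.4, -4.2]
gripper_width: 56.1
gripper_force: 15.0
```

Request:
{"fn": "arm_command", "kwargs": {
  "motion": [
    {"offset":[0,0,0.001],"spin":0},
    {"offset":[0,0,0.0005],"spin":0},
    {"offset":[0,0,0],"spin":0}
  ],
  "newtons": 8
}}

```text
time_s: 49.2
ee_pos: [583.6, -199.7, 144.4]
ee_rot: [180.0, -0.1, -8.2]
force: [-1.7, 0.2, 3.0]
gripper_width: 56.1
gripper_force: 8.0
```

Seated at the predicted height. I'll release and retreat.

Request:
{"fn": "arm_command", "kwargs": {
  "motion": [
    {"offset":[0,0,0],"spin":0},
    {"offset":[0,0,0],"spin":0},
    {"offset":[0,0,0],"spin":0},
    {"offset":[0,0,0],"spin":0},
    {"offset":[0,0,0],"spin":0}
  ],
  "jaw": 0.091
}}

```text
time_s: 49.82
ee_pos: [583.5, -199.7, 143.3]
ee_rot: [-180.0, -0.0, -8.2]
force: [0.5, 0.6, -0.2]
gripper_width: 91.0
gripper_force: 0.0
```

Request:
{"fn": "arm_command", "kwargs": {
  "motion": [
    {"offset":[0,0,-0.03],"spin":0},
    {"offset":[0,0,-0.06],"spin":0},
    {"offset":[-0.05,0,-0.035],"spin":0},
    {"offset":[-0.06,0,-0.01],"spin":0},
    {"offset":[-0.02,0,0],"spin":0}
  ]
}}

```text
time_s: 50.45
ee_pos: [452.4, -180.7, 280.1]
ee_rot: [180.0, -0.1, -8.3]
force: [0.4, 0.5, 0.5]
gripper_width: 90.8
gripper_force: 0.0
```

Request:
{"fn": "arm_command", "kwargs": {
  "motion": [
    {"offset":[0,0,0],"spin":0},
    {"offset":[0,0,0],"spin":0}
  ]
}}

```text
time_s: 50.7
ee_pos: [455.7, -181.3, 278.3]
ee_rot: [180.0, -0.0, -8.2]
force: [-0.0, 0.1, 0.4]
gripper_width: 91.2
gripper_force: 0.0
```

```bash
python3 look.py green
python3 - <<'E'
from ext import *
f=np.load('w.npz'); ext(f['W'],155,185,np.array([583.5,-199.6]))
a=cam('scene')[0][100:250,110:260]; b=cam('side')[0][70:220,180:330]
cv2.imwrite('pics/c4.png',cv2.resize(np.hstack([a,b]),None,fx=2.6,fy=2.6,interpolation=cv2.INTER_CUBIC))
E
```

```text
50.7 [ 455.7 -181.3  278.3] [180.    -0.04  -8.22] [-23.    8.2  92.3   0.   79.4  75.2]
green [ 570.4 -197.3  170.8] x [ 0.989 -0.147  0.019] n [-0.022 -0.016  1.   ] size [92.5 55.5] 4762 yaw -8.5 slope 1.1
ext x [-61.2  33.2] y [-27.1  28.4] centre -14.0 0.6 rect ((570.1929321289062, -197.05264282226562), (56.046810150146484, 95.30097961425781), 81.77812957763672)
slope deg 1.99 panel z 170.7
```

View pics/c4.png

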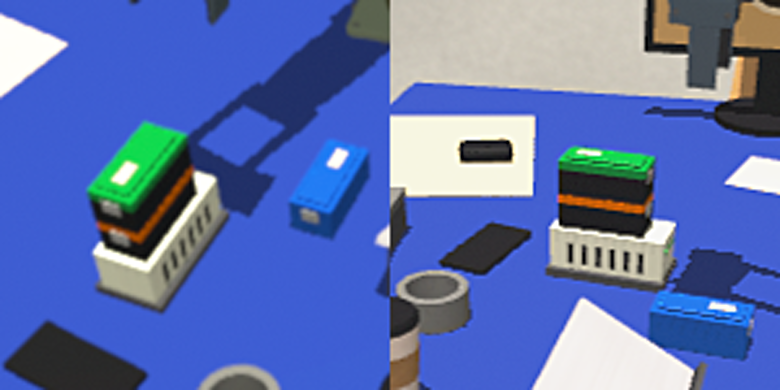

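The stack looks square in both views: green on orange on the charger. I'll check tilt on the panel surface only.

Run:
```python
from h import *
f=np.load('w.npz'); W=f['W']; x=np.array([.9898,-.1426]); y=np.array([.1426,.9898]); d=W[...,:2]-[583.5,-199.6]
X=d@x; Y=d@y; M=(X>-44)&(X<30)&(abs(Y-.6)<15)&(W[...,2]>160)
A=np.c_[X[M],Y[M],np.ones(M.sum())]; k=np.linalg.lstsq(A,W[M][:,2],rcond=None)[0]; print(k,np.degrees(k[:2]))
for a,b in [(-44,-20),(-20,5),(5,30)]:
    m=M&(X>a)&(X<b); print(a,np.median(W[m][:,2]))
for n in ['scene','side']:
    p,dd,m,T=cam(n); V=cloud(dd,m,T); d=V[...,:2]-[583.5,-199.6]; X=d@x;Y=d@y; M=(abs(X)<48)&(abs(Y)<17)&(V[...,2]>155)&(V[...,2]<190)
    A=np.c_[X[M],Y[M],np.ones(M.sum())]; k=np.linalg.lstsq(A,V[M][:,2],rcond=None)[0]; print(n,k[2],np.degrees(k[:2]),M.sum())
```

```text
[3.52214123e-03 4.27996826e-04 1.71351167e+02] [0.20180383 0.02452241]
-44 171.26128591810064
-20 171.2768827219067
5 171.4602967258961
scene 171.44927110669883 [-0.19605153 -1.84573095] 286
side 169.00175667151967 [-0.48543055 -2.60829856] 99
```

Green's panel is at 171.3 mm (171 expected) and level. Handing in.

```bash
python3 -c "
from workcell import env
print(env.job_done(), env.state()['time_s'])"
```

```text
the job is handed in; nothing more can be done
the job is handed in; nothing more can be done
```

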